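# Unload the deep parts washer with the hook picker

## Robot

A 6-joint arm with a two-finger parallel gripper is mounted at the origin on a cart in front of the work surface, level with it; the furniture and walls round the work are solid. World frame = base frame: x ahead of the robot, y to its left, z up, the work surface at z = 0. Lengths are in m, angles in rad, forces in N, time in s.
With the tool pointing down it reaches from about 0.325 to 1 m from the base axis. Payload 5.1 kg.
Tool frame: the origin (TCP) lies between the finger pads, 19 mm behind the fingertips; this is the grasp point; z points along the fingers, y is the direction in which the jaws open and shut (so a half turn about z gives the same grasp; the last joint's range is limited). The gripper opens to 85 mm and grips with 20 to 120 N. Pads are 22 mm wide; open, the fingers measure 114 mm over their backs; the gripper's body (76 mm by 85 mm) begins 54 mm behind the grasp point. The pads swing forward as they close: fully open they stand 13 mm farther back than shut.
Start: joints at [1.074, 0.124, 1.65, -0, 1.367, -0.083], TCP at [0.261, 0.595, 0.25] pointing down, gripper open.
Joint ranges: [-2.61, 2.61], [-1.02, 2.33], [0.03, 2.71], [-1.35, 4.49], [0.32, 2.68], [-2.91, 2.91]. Speed limits (rad/s): [2.57, 2.57, 3.14, 3.14, 3.14, 3.14].

## Interface

Orientations are given as a unit quaternion [w, x, y, z].
In Python, from plant import r gives the robot as it stands.
- The arm moves only by the shell command python3 -m creep 'ROWS' [OPENING]. ROWS is text: rows parted by semicolons, each of 4 numbers parted by spaces: the shift along the tool's x, y, z in units of 25 mm (1.0 is 25 mm), then the turn about the tool's z in units of 8 degrees (1.0 is 8 degrees). In form: x y z roll; .... A call has 1 to 10 rows; each row shifts and turns the pose as measured when the row begins, along the tool's axes as they then stand; what a row does not reach is not made up. A row lasts 1/10 s, in which the tool goes at most 50 mm and 8.59 degrees, less where a joint would pass 70% of its speed; a pose out of reach is approached as far as the arm can. A call is refused whole if a number of a shift passes 1 or a number of a turn 1, either way. A call with a gripper value outside its range is refused whole. OPENING is the closure, from 0 (fully open) to 1 (shut), set as the call begins (- or left out, the last holds). The fingers move at their own pace and stop on an object; the grip force is fixed at half the most. Time passes only in rows, so rows that do not move let the fingers close. It gives the time, the measured TCP pose, the force and the opening at its end, in the units of the state.
- r.sense(): the state, without advancing time (a new reading comes with each control period).
- r.snapshot(name): name is "side" or "top" or "wrist"; returns a dict with "img" (400x640x3 uint8, blue, green, red), "mtx" (3x3 intrinsics, pixels), "k1" (the pictures are not rectified: a ray, as slopes to the right and down, at radius r is drawn at 1 + k1 r^2 times it, then the intrinsics apply), "R" (3x3) and "t" (3): a world point X has camera coordinates R X + t. Camera axes: x right, y down, z forward; pixel columns grow to the right and rows downward; lengths in m; the calibration is good to about 2 mm. A picture is of the moment at which its call begins. There is no depth.
- r.job_done(): hands the job in, once; it reports no verdict.
The state is a dict: "t": time; "joints": joint angles; "joint_vel": joint speeds; "effort": joint torques, N m; "ee_pos": TCP position; "orientation": TCP orientation; "ft_force": force on the tool from outside, world axes, zero at the start; "wrist_torque": the same for the moment, N m; "width": finger opening in m.
Only numpy, scipy, OpenCV 4.12 (cv2) and the standard library are available. Lean on these libraries where they do the work, as an engineer would, in place of code of your own. Each camera call takes 0.05 s, during which the arm holds its last target. There are 200 camera calls.

## Task

Unload the drained parts washer: lift off its lid and lay it flat on the bench, then fetch every wire basket up out of the deep cells with the hook picker, never with the fingers. Stand each basket on the bench squarely in front of the jar of its next stage (on the robot's side, about a finger's width away, not touching): the rough stone at the largest jar, the sawn slab at the middle-sized jar, the carved bird head at the smallest. When all are out, put the lid squarely back over the washer's rim and leave the picker hanging in its stand; leave the other things alone.

Things in the scene. Friction and masses are not known exactly. Their poses are not given: they have to be found in the camera images.
- washer: Fixed, drained three-cell parts washer, 96 (x) x 272 (y) x 148 mm high. Origin: centre of its underside; x away from its control panel (panel faces the robot), y along the row of cells, z up. Three open cells 80 x 80 mm inside; walls 8 mm, rim at 148 mm. Side handles stand out 20 mm at both ends. Some cells may be empty.
- lid: Loose steel lid, 0.2 to 0.4 kg, 110 (x) x 286 (y) mm; its skirt slips over the washer's rim with 4.5 mm play all round. Origin: middle of the skirt's lower edge, z up. On the bench it rests on the skirt at height 0; on the washer its origin is 140 mm above the washer's, axes parallel.
- lid_grip (a point): Grip point of the lid's black blade handle, 42 mm above the lid's origin, axes as the lid. It stands across the lid, 66 mm long (x), 14 mm thick (y), from 12 to 60 mm above the lid's origin. Pinch it across the 14 mm from above with the TCP here.
- picker: Loose hook picker, 0.12 kg, used upright. Origin: on the hook's seat straight under the rod; z up the rod; hook opens to +x. Strip hook 20 mm wide (y): back at x = -1.5 to 1.5 mm, bottom z = -3 to 0 mm, tip at x = 13.5 to 16.5 mm, tip top z = 9 mm, so a bar seats at x = 7.5 mm. Rod 8 mm thick; collar 24 mm wide at z = 96 to 101 mm. Handle above: see picker_grip.
- picker_grip (a point): Grip point of the picker, on the rod's axis 135 mm above the hook's seat, axes as the picker. Wooden handle 24 mm (x) by 16 mm (y) from z = 101 to 153 mm. Pinch across the 16 mm from above with the TCP here.
- stand: Fixed stand of the picker. Origin: middle of its slot, at bench height; z up; x towards its post. Fork 114 mm high, slot 14 mm wide along x, open at x = -20 mm, lips 4 mm high on the prong ends. The picker hangs by its collar on the prongs, its origin at z = 18 mm, y = 0 and x within 12 mm of 0 here, hook opening to -x at the start.
- stand_mouth (a point): Point before the fork's open end, 55 mm in front of the slot's middle at the height of the fork's top (114 mm). To take the picker out, lift it 10 mm and draw it straight out until its rod is here; to hang it, come in along the same line 10 mm high and lower.
- cell0 (a point): Middle of the floor of the washer's cell 0 (y = -88 mm), 6 mm above the bench; axes as the washer.
- cell1 (a point): Middle of the floor of the washer's cell 1 (y = 0 mm), 6 mm above the bench; axes as the washer.
- cell2 (a point): Middle of the floor of the washer's cell 2 (y = 88 mm), 6 mm above the bench; axes as the washer.
- basket_rough: Wire basket 64 x 64 mm, walls 30 mm high, 0.14 to 0.3 kg, holding a rough brown stone. Origin: centre of underside; z up. Rigid bail: level bar along y over the middle, centred 70 mm above the origin, sleeve 8 mm thick, 40 mm long. All else is under 39 mm high. Starts in a cell, turned up to 0.1 rad; absent in some runs. Belongs at jar_large.
- basket_slab: Wire basket 64 x 64 mm, walls 30 mm high, 0.14 to 0.3 kg, holding a dark sawn slab. Origin: centre of underside; z up. Rigid bail: level bar along y over the middle, centred 70 mm above the origin, sleeve 8 mm thick, 40 mm long. All else is under 39 mm high. Starts in a cell, turned up to 0.1 rad; absent in some runs. Belongs at jar_middle.
- basket_carving: Wire basket 64 x 64 mm, walls 30 mm high, 0.14 to 0.3 kg, holding a dark carved bird head. Origin: centre of underside; z up. Rigid bail: level bar along y over the middle, centred 70 mm above the origin, sleeve 8 mm thick, 40 mm long. All else is under 39 mm high. Starts in a cell, turned up to 0.1 rad; absent in some runs. Belongs at jar_small.
- jar_large: Largest jar, 64 mm across, 93 mm high, 0.3 kg, glass with a screw cap, loose, to stay upright. Origin: centre of its underside; z up. Its front is its -x side, facing the robot within 0.1 rad. Its basket's centre belongs at about x = -82 mm, y = 0 in the jar's frame (18 mm gap).
- jar_middle: Middle-sized jar, 56 mm across, 78 mm high, 0.2 kg, glass with a screw cap, loose, to stay upright. Origin: centre of its underside; z up. Its front is its -x side, facing the robot within 0.1 rad. Its basket's centre belongs at about x = -78 mm, y = 0 in the jar's frame (18 mm gap).
- jar_small: Smallest jar, 48 mm across, 68 mm high, 0.16 kg, glass with a screw cap, loose, to stay upright. Origin: centre of its underside; z up. Its front is its -x side, facing the robot within 0.1 rad. Its basket's centre belongs at about x = -74 mm, y = 0 in the jar's frame (18 mm gap).
- rouge_bar: Half-used reddish polishing bar, 30 x 58 x 24 mm, loose bystander lying on the bench; origin: centre of its underside. Leave it alone.
- green_bar: Green polishing bar, 28 x 75 x 26 mm, loose bystander lying on the bench; origin: centre of its underside. Leave it alone.
- marker_pen: Marker pen, 18 x 118 x 18 mm, loose bystander lying on the bench; origin: centre of its underside. Leave it alone.
- cork_block: Cork sanding block, 46 x 86 x 22 mm, loose bystander lying on the bench; origin: centre of its underside. Leave it alone.
Mind the look-alikes: they are no part of the job. What is shaped like the picker but pink is not meant.

How it is judged:
On the way, in this order (a step that is already met when the one before it is completed fails the run):
1. the lid is off the washer, laid flat on the bench and let go (height (world z) of lid below 0.01 m and angle between lid's own z axis and vertical below 0.05 rad and contact force between the fingers and lid below 0.05 N and linear speed of lid below 0.02 m/s), for 0.2 s.
2. every basket is out of the washer, standing on the bench ((x of basket_rough in the frame of washer below -0.07 m or x of basket_rough in the frame of washer above 0.07 m or y of basket_rough in the frame of washer below -0.16 m or y of basket_rough in the frame of washer above 0.16 m) and height (world z) of each of basket_rough, basket_slab, basket_carving below 0.02 m and (x of basket_slab in the frame of washer below -0.07 m or x of basket_slab in the frame of washer above 0.07 m or y of basket_slab in the frame of washer below -0.16 m or y of basket_slab in the frame of washer above 0.16 m) and (x of basket_carving in the frame of washer below -0.07 m or x of basket_carving in the frame of washer above 0.07 m or y of basket_carving in the frame of washer below -0.16 m or y of basket_carving in the frame of washer above 0.16 m)), for 0.2 s.
3. the lid is back on the washer and let go (x of lid in the frame of washer between -0.007 and 0.007 m and y of lid in the frame of washer between -0.007 and 0.007 m and z of lid in the frame of washer between 0.137 and 0.143 m and angle between lid's own z axis and vertical below 0.03 rad and linear speed of lid below 0.02 m/s and contact force between the fingers and lid below 0.05 N), for 0.2 s.
At the end, for the whole second after the job is handed in: Baskets upright on the bench before their jars: gap 2 to 40 mm, at most 20 mm to the side, in the jar's frame; jars upright; lid level on the rim within 7 mm; picker hanging by its collar in the stand; all let go and still (all of step 3 and x of basket_rough in the frame of jar_large between -0.104 and -0.066 m and y of basket_rough in the frame of jar_large between -0.02 and 0.02 m and height (world z) of each of basket_rough, basket_slab, basket_carving below 0.006 m and angle between each of basket_rough, basket_slab, basket_carving, jar_large, jar_middle, jar_small, picker's own z axis and vertical below 0.1 rad and linear speed of each of basket_rough, basket_slab, basket_carving, picker below 0.02 m/s and contact force between each of basket_rough, basket_slab, basket_carving and picker below 0.05 N and x of basket_slab in the frame of jar_middle between -0.1 and -0.062 m and y of basket_slab in the frame of jar_middle between -0.02 and 0.02 m and x of basket_carving in the frame of jar_small between -0.096 and -0.058 m and y of basket_carving in the frame of jar_small between -0.02 and 0.02 m and height (world z) of each of jar_large, jar_middle, jar_small below 0.01 m and x of picker in the frame of stand between -0.014 and 0.014 m and y of picker in the frame of stand between -0.005 and 0.005 m and z of picker in the frame of stand between 0.014 and 0.022 m); the robot touches nothing.
It fails at once if the fingers touch a basket while it is in or above the washer (baskets are fetched with the picker) ((contact force between the fingers and basket_rough above 0.5 N and x of basket_rough in the frame of washer between -0.05 and 0.05 m and y of basket_rough in the frame of washer between -0.14 and 0.14 m) or (contact force between the fingers and basket_slab above 0.5 N and x of basket_slab in the frame of washer between -0.05 and 0.05 m and y of basket_slab in the frame of washer between -0.14 and 0.14 m) or (contact force between the fingers and basket_carving above 0.5 N and x of basket_carving in the frame of washer between -0.05 and 0.05 m and y of basket_carving in the frame of washer between -0.14 and 0.14 m)).
It fails at once if a basket is tipped over by more than 60 degrees (angle between any of basket_rough, basket_slab, basket_carving's own z axis and vertical above 1.05 rad).
It fails at once if a bystander (rouge bar, green bar, marker pen, cork block) is pushed more than 30 mm (distance of any of rouge_bar, green_bar, marker_pen, cork_block from where it was at the start of the episode above 0.03 m).
Of basket_rough, basket_slab, basket_carving only 2 to 3 are there at a start; the rules pass over those that are not, and their reading is None.
At some moment in a run one of lid may be knocked a few centimetres aside while the robot is not near it.
Once in a run the grip may slacken for a moment while it holds something.
It also fails if it takes over 210 s, if anything falls off the work surface, if the arm or the gripper's body presses on something with over 40 N, if the wrist force passes 120 N, or if a joint passes its speed limit or range.

## Working session

There is one attempt and no reset: what is moved stays moved. The work goes in short steps, Python scripts to look and compute and a shell command to move; the robot and the scene stay as the last step left them, time stands still between calls to the robot, and variables do not carry over. Pictures are saved under pics/ and viewed, about 12 in all and at most 16, crops included, and the job is handed in when it is done.

```bash
ls; mkdir -p pics; cat > h.py <<'E'
import numpy as np, cv2
from plant import r
from scipy.spatial.transform import Rotation as Ro
def snap(n,save=None):
    s=r.snapshot(n)
    if save: cv2.imwrite('pics/'+save,s['img'])
    return s
def und(s,uv):
    uv=np.asarray(uv,float).reshape(-1,2); K=np.array(s['mtx'])
    d=np.c_[(uv[:,0]-K[0,2])/K[0,0],(uv[:,1]-K[1,2])/K[1,1]]; x=d.copy()
    for _ in range(30): x=d/(1+s['k1']*(x**2).sum(1,keepdims=True))
    return x
def ray(s,uv):
    x=und(s,uv); R=np.array(s['R']); t=np.array(s['t'])
    return -R.T@t, np.c_[x,np.ones(len(x))]@R
def plane(s,uv,z):
    c,d=ray(s,uv); return c+d*((z-c[2])/d[:,2])[:,None]
def proj(s,X):
    X=np.asarray(X,float).reshape(-1,3); c=X@np.array(s['R']).T+np.array(s['t'])
    x=c[:,:2]/c[:,2:]; x=x*(1+s['k1']*(x**2).sum(1,keepdims=True)); K=np.array(s['mtx'])
    return x*[K[0,0],K[1,1]]+[K[0,2],K[1,2]]
def need(p,yaw=None):
    """units of shift in tool axes from here to TCP p; turn units for the tool x axis to get heading yaw (mod pi)"""
    s=r.sense(); q=s['orientation']; M=Ro.from_quat([q[1],q[2],q[3],q[0]]).as_matrix()
    h=np.arctan2(M[1,0],M[0,0]); print('t',round(s['t'],2),'pos',np.round(s['ee_pos'],4),'head x deg',round(np.degrees(h),2),'zaxis',np.round(M[:,2],3),'w',round(s['width'],4))
    print('shift',np.round(M.T@(np.array(p)-s['ee_pos'])/.025,2))
    if yaw is not None:
        d=(yaw-h+np.pi/2)%np.pi-np.pi/2; print('turn units',round(-np.degrees(d)/8,2),'(tool z down), j6',round(s['joints'][5],2))
E
python3 - <<'E'
from h import *
for n in ('top','side','wrist'):
    s=snap(n,n+'0.png'); print(n,'cam',np.round(-np.array(s['R']).T@s['t'],3),'fwd',np.round(np.array(s['R'])[2],2),s['mtx'][0][0])
print(r.sense())
a=cv2.imread('pics/top0.png');b=cv2.imread('pics/side0.png')
E
```

```text
pics
top cam [-0.06   0.067  1.203] fwd [ 0.52 -0.06 -0.85] 418.71170790511064
side cam [ 1.856 -0.708  0.898] fwd [-0.76  0.45 -0.47] 453.7028644733517
wrist cam [0.191 0.626 0.372] fwd [ 0.27 -0.12 -0.95] 357.09261345460504
{'t': 0.15, 'joints': array([ 1.07439908e+00,  1.24367022e-01,  1.65136423e+00, -6.45792520e-06,
        1.36749563e+00, -8.25982858e-02]), 'joint_vel': array([ 0.00112539, -0.00271384, -0.00460226, -0.00019027, -0.00041729,
        0.00067644]), 'effort': array([ 4.12862319e-04, -4.24227691e+01, -3.66013312e+01, -1.81042083e-04,
        4.66330413e-03,  3.38980419e-05]), 'ee_pos': array([0.26117378, 0.59473632, 0.24902547]), 'orientation': array([-2.30233124e-04,  2.05425791e-01,  9.78672354e-01, -7.84018356e-04]), 'ft_force': array([-0.71632554,  0.43991947,  0.16607521]), 'wrist_torque': array([0.04607399, 0.04401701, 0.05142698]), 'width': 0.08558546077771043}
```

View pics/top0.png

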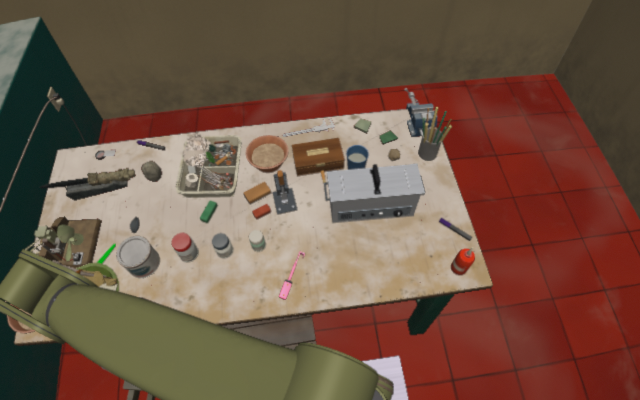

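View pics/side0.png

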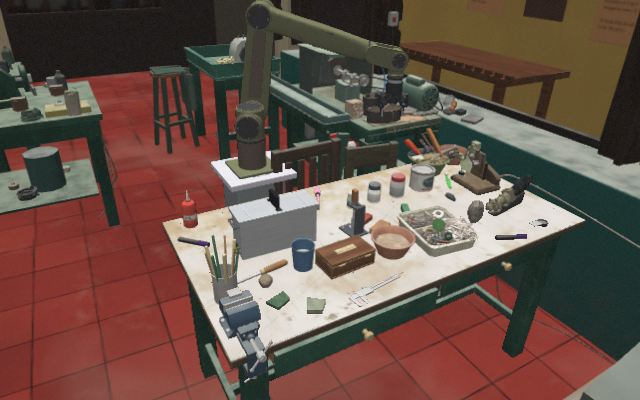

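Top: washer around (375,195) with black blade handle (376,178), stand with picker (283,190), pink look-alike (292,275), jars at (182,245), (221,243), (257,240), and a grey can at (135,255). I'll enlarge to confirm.

```bash
python3 - <<'E'
from h import *
a=cv2.imread('pics/top0.png')[155:305,100:300]; cv2.imwrite('pics/c1.png',cv2.resize(a,None,fx=4,fy=4,interpolation=2))
a=cv2.imread('pics/top0.png')[140:230,240:440]; cv2.imwrite('pics/c2.png',cv2.resize(a,None,fx=4,fy=4,interpolation=2))
E
```

```text
(no output)
```

View pics/c1.png

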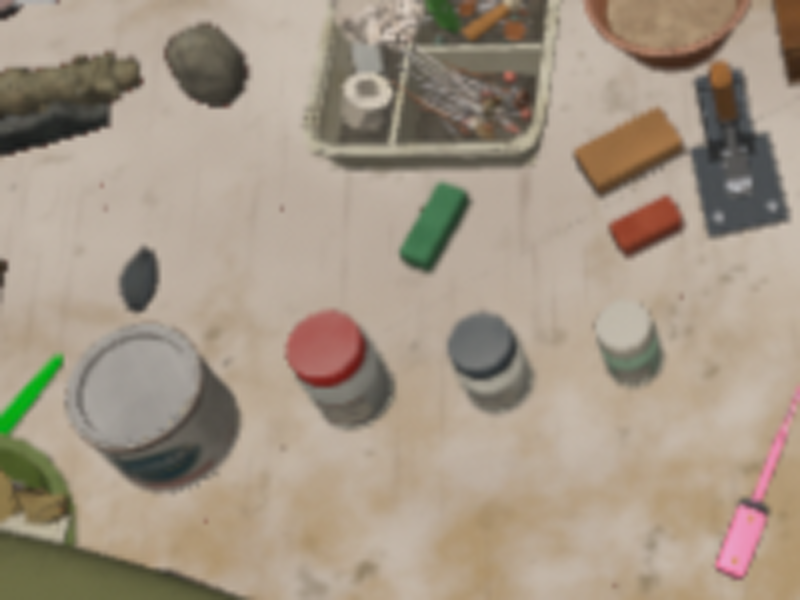

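View pics/c2.png

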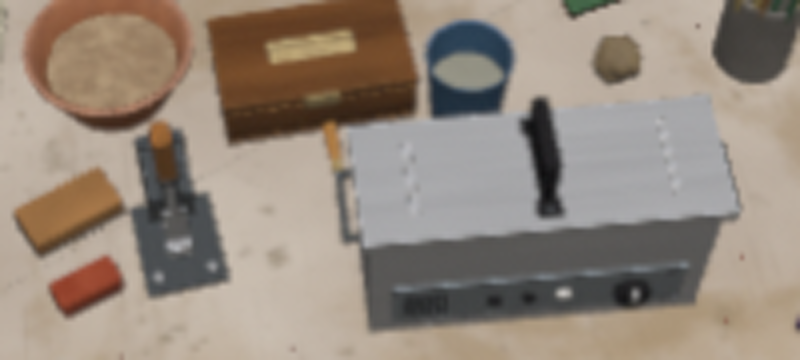

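Candidates for jars: red cap (182,242), dark cap (221,241), white cap (257,237) — descending size glass jars with screw caps; grey can (135,255) is no screw-cap glass. Picker = wooden handle in the stand (281,187); the pink one (292,275) is the look-alike. Measuring.

```bash
python3 - <<'E'
from h import *
s=snap('top'); f=lambda l,x0,y0: np.array(l)/4+[x0,y0]
for n,p,z in (('L',(326,347),.093),('M',(483,344),.078),('S',(626,327),.068)):
    print(n,plane(s,f([p],100,155),z)[0].round(4))
lid=plane(s,f([(348,133),(708,95),(740,212),(362,245)],240,140),.152); print('lid',lid.round(3),lid.mean(0).round(4), np.linalg.norm(np.diff(lid,axis=0),axis=1).round(3))
print('blade top', plane(s,f([(540,100),(552,200)],240,140),.2).round(3))
print('washer base near corners',plane(s,f([(370,328),(696,303)],240,140),0).round(3))
print('handle top',plane(s,f([(162,128)],240,140),.171).round(3),'plate',plane(s,f([(136,212),(213,194),(228,278),(150,295)],240,140),0.006).round(3))
for n,p in (('cork',(70,207)),('rouge',(87,285)),('box',(240,138)),('box2',(415,115))): print(n,plane(s,f([p],240,140),.02).round(3))
print('green',plane(s,f([(435,225)],100,155),.02).round(3),'pink',plane(s,f([(740,540),(797,395)],100,155),.01).round(3), 'can',plane(s,f([(180,485)],100,155),.0).round(3))
print('bench corners',plane(s,[(490,285),(448,108),(38,343),(57,150),(320,310)],0).round(3))
print('bottle, pen',plane(s,[(463,272),(440,220),(470,238)],0).round(3))
a=cv2.imread('pics/side0.png')[160:260,220:420]; cv2.imwrite('pics/c3.png',cv2.resize(a,None,fx=4,fy=4,interpolation=2))
E
```

```text
L [0.5401 0.4279 0.093 ]
M [0.5349 0.3125 0.078 ]
S [0.54   0.2052 0.068 ]
lid [[ 0.685 -0.032  0.152]
 [ 0.682 -0.317  0.152]
 [ 0.572 -0.313  0.152]
 [ 0.583 -0.028  0.152]] [ 0.6306 -0.1724  0.152 ] [0.285 0.11  0.285]
blade top [[ 0.661 -0.173  0.2  ]
 [ 0.572 -0.164  0.2  ]]
washer base near corners [[ 0.596 -0.037  0.   ]
 [ 0.581 -0.308  0.   ]]
handle top [[0.696 0.109 0.171]] plate [[0.732 0.145 0.006]
 [0.741 0.078 0.006]
 [0.656 0.073 0.006]
 [0.649 0.139 0.006]]
cork [[0.736 0.199 0.02 ]]
rouge [[0.657 0.189 0.02 ]]
box [[0.786 0.049 0.02 ]]
box2 [[ 0.789 -0.105  0.02 ]]
green [[0.681 0.364 0.02 ]] pink [[0.381 0.137 0.01 ]
 [0.493 0.083 0.01 ]] can [[0.484 0.571 0.   ]]
bench corners [[ 0.31  -0.482  0.   ]
 [ 1.042 -0.566  0.   ]
 [ 0.304  0.895  0.   ]
 [ 1.057  0.98   0.   ]
 [ 0.309  0.041  0.   ]]
bottle, pen [[ 0.364 -0.411  0.   ]
 [ 0.553 -0.39   0.   ]
 [ 0.475 -0.469  0.   ]]
```

View pics/c3.png

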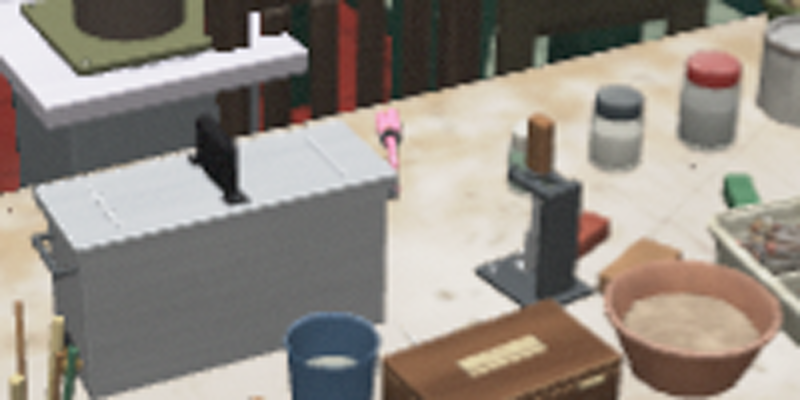

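```bash
python3 -m creep '0 0 -1 -1; 0 0 -1 -1; 0 0 -1 -1; 0 0 -1 0; -.5 -1 0 0; -.5 -1 0 0; -.5 -1 0 0; -.5 -1 0 0; -.5 -1 0 0; -.5 -1 0 0' && python3 -m creep '-.5 -1 0 0; -.5 -1 0 0; -.5 -1 0 0; -.5 -1 0 0; -.5 -1 0 0; -.5 -1 0 0; -.5 -1 0 0; -.5 -1 0 0; -.5 -1 0 0; -.5 -1 0 0' && python3 -m creep '-.5 -1 0 0; -.5 -1 0 0; -.5 -1 0 0; -.5 -1 0 0; -.5 -1 0 0; -.5 -1 0 0; -.5 -1 0 0; -.5 -1 0 0; 0 0 0 0; 0 0 0 0' && python3 - <<'E'
from h import *
need((.60,-.17,.33),np.pi); snap('wrist','w1.png')
E
```

```text
t: 1.2
ee_pos: [0.3399, 0.4432, 0.3495]
orientation: [-0.002, -0.015, 1.0, -0.003]
ft_force: [-0.3, 0.3, -0.3]
width: 0.0851
t: 2.2
ee_pos: [0.4751, 0.1855, 0.349]
orientation: [-0.003, -0.015, 1.0, -0.004]
ft_force: [0.1, 0.5, -0.5]
width: 0.0855
t: 3.2
ee_pos: [0.5841, -0.0233, 0.347]
orientation: [-0.004, -0.013, 1.0, -0.004]
ft_force: [1.0, 0.2, 0.6]
width: 0.0853
t 3.2 pos [ 0.5841 -0.0233  0.347 ] head x deg -178.56 zaxis [-0.009 -0.007 -1.   ] w 0.0853
shift [-0.5  -5.88  0.72]
turn units 0.18 (tool z down), j6 -1.72
```

View pics/w1.png

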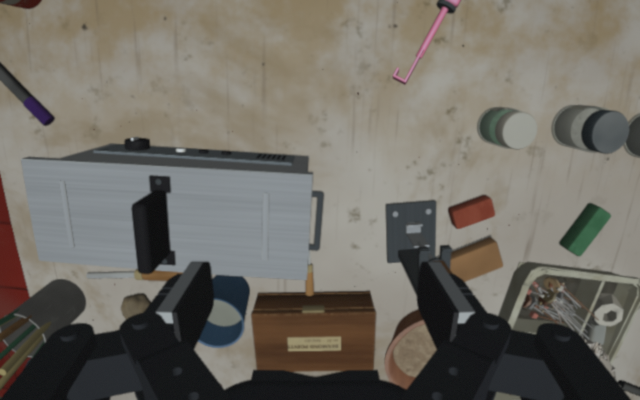

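Wrist view: lid corners (23,158),(312,172),(305,280),(38,262); blade feet (160,184),(168,257); stand plate around (411,231), fork behind the finger; small and middle jars at top right.

```bash
python3 - <<'E'
from h import *
s=snap('wrist')
L=plane(s,[(23,158),(312,172),(305,280),(38,262)],.152); print(L.round(4),L.mean(0).round(4))
y=(L[1]-L[0]+L[2]-L[3]); print('yaw',np.arctan2(-y[0],y[1]).round(4))
b=plane(s,[(160,184),(168,257)],.152); print('feet',b.round(4),b.mean(0))
P=plane(s,[(386,204),(435,201),(437,257),(389,262)],.006); print('plate',P.round(4),P.mean(0))
print('S',plane(s,[(520,130)],.068).round(4),'M',plane(s,[(605,131)],.078).round(4))
c=b.mean(0); need((c[0],c[1],.26),np.arctan2(-y[0],y[1])+np.pi)
E
```

```text
[[ 0.5725 -0.3082  0.152 ]
 [ 0.5809 -0.0276  0.152 ]
 [ 0.6923 -0.0323  0.152 ]
 [ 0.6843 -0.3164  0.152 ]] [ 0.6325 -0.1711  0.152 ]
yaw -0.0289
feet [[ 0.5957 -0.1704  0.152 ]
 [ 0.6714 -0.1704  0.152 ]] [ 0.63353131 -0.17038006  0.152     ]
plate [[0.6561 0.0731 0.006 ]
 [0.65   0.1406 0.006 ]
 [0.7346 0.1543 0.006 ]
 [0.7439 0.085  0.006 ]] [0.69615204 0.1132655  0.006     ]
S [[0.5436 0.2084 0.068 ]] M [[0.5386 0.3081 0.078 ]]
t 3.3 pos [ 0.5839 -0.0226  0.3471] head x deg -178.48 zaxis [-0.008 -0.008 -1.   ] w 0.0853
shift [-1.86 -5.93  3.51]
turn units 0.4 (tool z down), j6 -1.72
```

```bash
python3 -m creep '-.3 -1 0 .4; -.3 -1 0 0; -.3 -1 0 0; -.3 -1 0 0; -.3 -1 0 0; -.3 -1 0 0; 0 0 1 0; 0 0 1 0; 0 0 1 0; 0 0 0 0' && python3 - <<'E'
from h import *
need((.6335,-.171,.182),-.029); s=snap('wrist','w2.png')
E
```

```text
t: 4.3
ee_pos: [0.6265, -0.1669, 0.2746]
orientation: [-0.001, 0.008, 1.0, -0.003]
ft_force: [0.6, 1.8, -0.4]
width: 0.0853
t 4.3 pos [ 0.6265 -0.1669  0.2746] head x deg 179.12 zaxis [-0.002 -0.007 -1.   ] w 0.0853
shift [-0.29 -0.13  3.7 ]
turn units 0.1 (tool z down), j6 -1.89
```

View pics/w2.png

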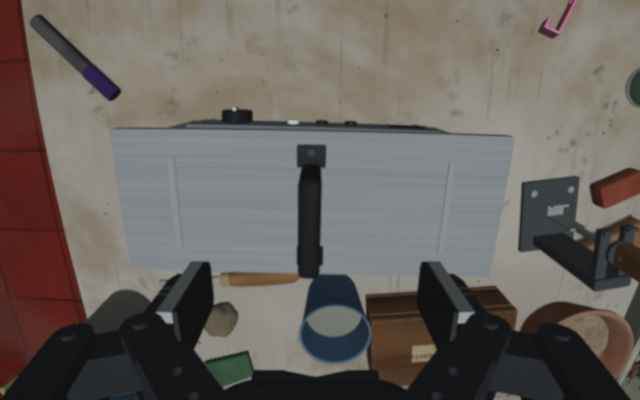

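Blade (311,150–270) lies midway between the fingers; lid corners (113,129),(512,136),(490,275),(131,265). Descend and grip.

```bash
python3 - <<'E'
from h import *
s=snap('wrist')
L=plane(s,[(113,129),(512,136),(490,275),(131,265)],.152); print(L.mean(0).round(4)); y=(L[1]-L[0]+L[2]-L[3]); print('yaw',np.arctan2(-y[0],y[1]).round(4))
E
python3 -m creep '-.3 -.1 1 .1; 0 0 1 0; 0 0 1 0; 0 0 .6 0; 0 0 0 0; 0 0 0 0' && python3 - <<'E'
from h import *
need((.6335,-.171,.182),-.029)
E
```

```text
[ 0.635  -0.1715  0.152 ]
yaw -0.0386
t: 5.0
ee_pos: [0.6439, -0.1704, 0.2035]
orientation: [0.014, 0.013, 1.0, -0.008]
ft_force: [0.7, 0.0, 0.5]
width: 0.0852
t 5.0 pos [ 0.6439 -0.1704  0.2035] head x deg 178.53 zaxis [ 0.027 -0.017 -0.999] w 0.0852
shift [ 0.44 -0.02  0.85]
turn units 0.02 (tool z down), j6 -1.88
```

```bash
python3 -m creep '.25 0 .4 0; .2 0 .45 0; 0 0 0 0; 0 0 0 0' && python3 - <<'E'
from h import *
need((.6335,-.171,.182),-.03); print(r.sense()['joints'].round(3))
E
```

```text
t: 5.4
ee_pos: [0.6341, -0.171, 0.185]
orientation: [0.017, 0.013, 1.0, -0.009]
ft_force: [0.5, -0.1, -0.6]
width: 0.0855
t 5.4 pos [ 0.6341 -0.171   0.185 ] head x deg 178.55 zaxis [ 0.034 -0.019 -0.999] w 0.0855
shift [0.03 0.   0.12]
turn units 0.03 (tool z down), j6 -1.89
[-0.342  0.165  1.717 -0.007  1.222 -1.885]
```

```bash
python3 -m creep '0 0 .1 0; 0 0 0 0; 0 0 0 0; 0 0 0 0; 0 0 0 0; 0 0 0 0; 0 0 0 0; 0 0 0 0' 1 && python3 -m creep '0 0 -.3 0; 0 0 -.4 0; 0 0 -.4 0; 0 0 -.4 0; 0 0 -.4 0; 0 0 -.4 0; 0 0 0 0' && python3 - <<'E'
from h import *
need((.43,-.172,.26),-.03); s=snap('side','s1.png')
a=s['img'][140:260,200:400]; cv2.imwrite('pics/s1c.png',cv2.resize(a,None,fx=4,fy=4))
E
```

```text
t: 6.2
ee_pos: [0.6351, -0.1712, 0.1843]
orientation: [0.018, 0.013, 1.0, -0.009]
ft_force: [1.2, -1.0, 0.5]
width: 0.0132
t: 6.9
ee_pos: [0.6317, -0.1699, 0.2444]
orientation: [0.016, 0.013, 1.0, -0.009]
ft_force: [0.7, -0.3, -3.0]
width: 0.0133
t 6.9 pos [ 0.6317 -0.1699  0.2444] head x deg 178.54 zaxis [ 0.032 -0.019 -0.999] w 0.0133
shift [ 8.04 -0.3  -0.88]
turn units 0.03 (tool z down), j6 -1.89
```

View pics/s1c.png

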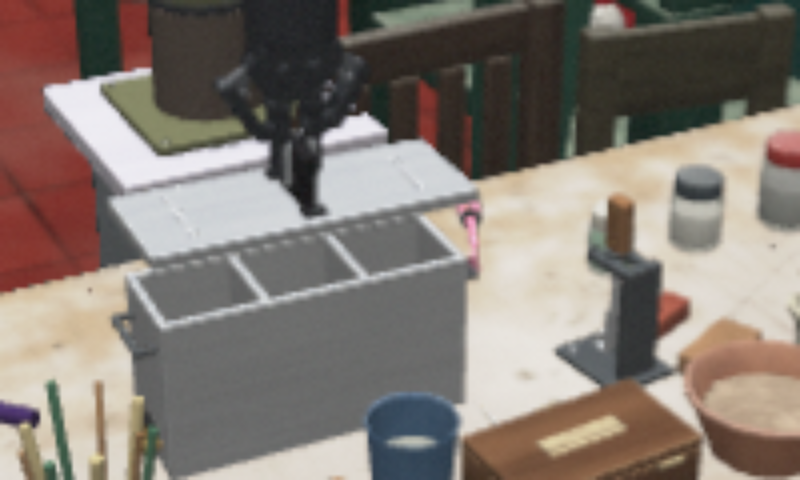

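The lid is lifted clear; three open cells visible beneath. Carry towards the robot and lower.

```bash
python3 -m creep '.5 0 -.2 0; .8 0 0 0; .8 0 0 0; .8 0 0 0; .8 0 0 0; .8 0 0 0; .8 0 0 0; .8 0 0 0; .8 0 0 0; .8 0 0 0' && python3 -m creep '.6 0 0 0; 0 0 .6 0; 0 0 .6 0; 0 0 .6 0; 0 0 .6 0; 0 0 .6 0; 0 0 .6 0; 0 0 0 0' && python3 - <<'E'
from h import *
need((.43,-.172,.05),-.03)
E
```

```text
t: 7.95
ee_pos: [0.4308, -0.1634, 0.2373]
orientation: [0.012, 0.012, 1.0, -0.008]
ft_force: [0.3, -0.9, -2.8]
width: 0.0133
t: 8.75
ee_pos: [0.4152, -0.1629, 0.1359]
orientation: [0.01, 0.013, 1.0, -0.006]
ft_force: [-1.3, -0.6, -2.7]
width: 0.0138
t 8.75 pos [ 0.4152 -0.1629  0.1359] head x deg 178.55 zaxis [ 0.02  -0.013 -1.   ] w 0.0138
shift [-0.53 -0.31  3.45]
turn units 0.03 (tool z down), j6 -2.04
```

```bash
python3 -m creep '-.3 0 .6 0; -.2 0 .6 0; 0 0 .6 0; 0 0 .6 0; 0 0 .5 0; 0 0 .2 0; 0 0 0 0' && python3 - <<'E'
from h import *
need((.43,-.172,.044),-.03);print(r.sense()['ft_force'])
E
```

```text
t: 9.45
ee_pos: [0.4329, -0.1645, 0.0559]
orientation: [0.012, 0.012, 1.0, -0.007]
ft_force: [-0.2, 0.1, -2.0]
width: 0.0134
t 9.45 pos [ 0.4329 -0.1645  0.0559] head x deg 178.59 zaxis [ 0.023 -0.014 -1.   ] w 0.0134
shift [ 0.12 -0.29  0.48]
turn units 0.04 (tool z down), j6 -2.02
[-0.15603571  0.08932303 -1.97966453]
```

```bash
python3 -m creep '0 0 .2 0; 0 0 .2 0; 0 0 .1 0; 0 0 .1 0; 0 0 .1 0; 0 0 0 0' && python3 -m creep '0 0 0 0; 0 0 0 0; 0 0 0 0; 0 0 0 0; 0 0 -.3 0; 0 0 -.6 0; 0 0 -.8 0; 0 0 -.8 0; 0 0 0 0; 0 0 0 0' 0 && python3 - <<'E'
from h import *
need((.43,-.172,.25),-.03); s=snap('wrist','w3.png')
E
```

```text
t: 10.05
ee_pos: [0.4367, -0.1663, 0.0445]
orientation: [0.014, 0.013, 1.0, -0.007]
ft_force: [0.6, -1.0, -3.2]
width: 0.013
t: 11.05
ee_pos: [0.436, -0.166, 0.1113]
orientation: [0.016, 0.013, 1.0, -0.008]
ft_force: [0.5, 0.7, -0.7]
width: 0.0848
t 11.05 pos [ 0.436  -0.166   0.1113] head x deg 178.57 zaxis [ 0.031 -0.017 -0.999] w 0.0848
shift [ 0.06 -0.33 -5.55]
turn units 0.04 (tool z down), j6 -2.02
```

View pics/w3.png

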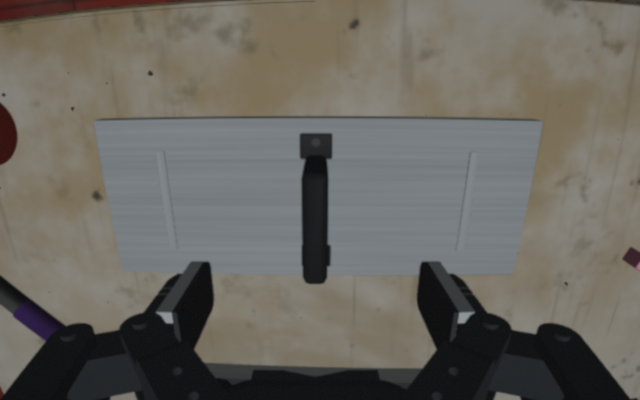

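Lid lies flat at image centre, blade (315,210), free. Now up to look into the cells.

```bash
python3 -m creep '0 0 -1 0; 0 0 -1 0; 0 0 -1 0; 0 0 -1 0; 0 0 -1 0; 0 0 -1 0; 0 0 -1 0; -.7 .3 -1 0; -.7 .3 -1 0; -.7 .3 -1 0' && python3 -m creep '-.7 .3 -1 0; -.7 .3 -1 0; -.7 .3 0 0; -.7 .3 0 0; -.7 .3 0 0; -.7 .3 0 0; -.7 .3 0 0; 0 0 0 0; 0 0 0 0' && python3 - <<'E'
from h import *
need((.63,-.09,.42),-.03); s=snap('wrist','w4.png')
E
```

```text
t: 12.1
ee_pos: [0.478, -0.1393, 0.3509]
orientation: [0.001, 0.014, 1.0, -0.001]
ft_force: [0.7, -0.5, -0.1]
width: 0.0853
t: 13.0
ee_pos: [0.6096, -0.0877, 0.3925]
orientation: [-0.006, 0.013, 1.0, 0.0]
ft_force: [-0.4, -0.8, -0.7]
width: 0.0857
t 13.0 pos [ 0.6096 -0.0877  0.3925] head x deg 178.45 zaxis [-0.012  0.    -1.   ] w 0.0857
shift [-0.8  -0.07 -1.11]
turn units 0.02 (tool z down), j6 -1.77
```

View pics/w4.png

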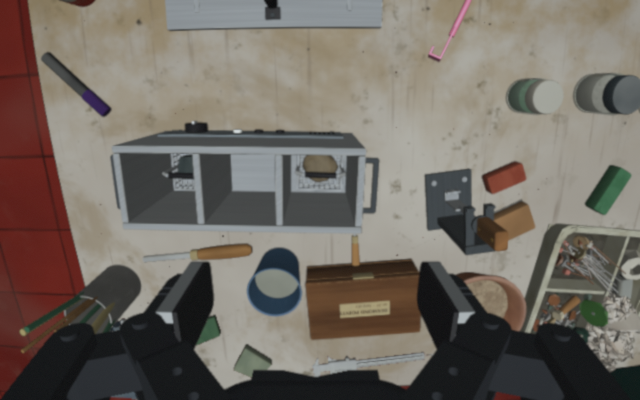

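Baskets at (183,172) in cell 0 (dark content) and (320,172) in cell 2 (brown stone); cell 1 empty. Picker handle (490,232). Enlarge.

```bash
python3 - <<'E'
from h import *
a=cv2.imread('pics/w4.png'); b=cv2.resize(a[120:240,105:385],None,fx=2.8,fy=2.8,interpolation=2); 
c=cv2.resize(a[145:200,150:350],None,fx=4,fy=4,interpolation=2)[:, :784]
p=cv2.resize(a[160:260,415:535],None,fx=2.2,fy=2.2,interpolation=2)
o=np.zeros((600,800,3),np.uint8); o[:336,:784]=b; o[340:560,:784]=c; cv2.imwrite('pics/c4.png',o)
E
```

```text
(no output)
```

View pics/c4.png

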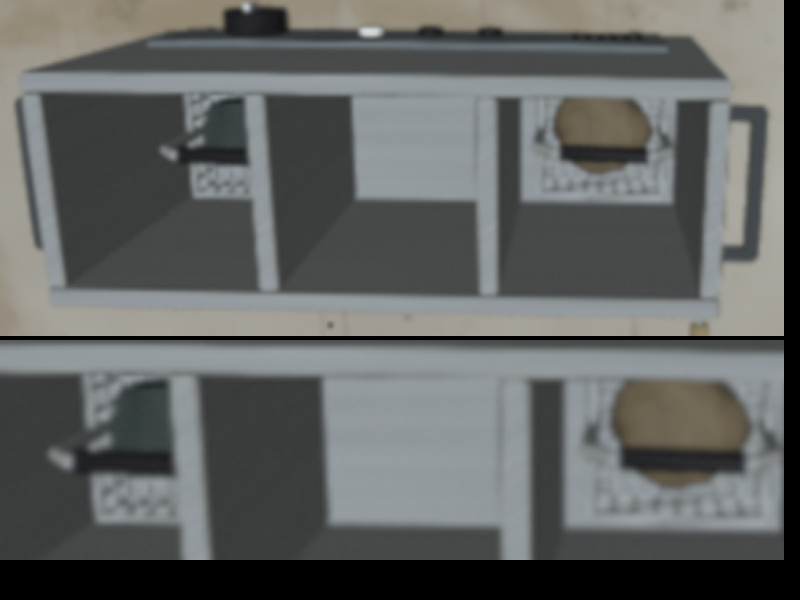

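```bash
python3 - <<'E'
from h import *
s=snap('wrist'); f=lambda l: np.array(l)/2.8+[105,120]
L=plane(s,f([(22,72),(728,80),(718,315),(50,305)]),.148); print(L.round(4),L.mean(0).round(4)); y=(L[1]-L[0]+L[2]-L[3]); x=L[2]-L[1]+L[3]-L[0]; print('yaw',np.arctan2(-y[0],y[1]).round(4),np.arctan2(x[1],x[0]).round(4))
b=plane(s,f([(560,150),(648,155)]),.076); print('rough bar',b.round(4),b.mean(0).round(4))
b=plane(s,f([(180,155),(250,157)]),.076); print('left bar left end',b.round(4))
print('S M caps',plane(s,[(547,97)],.068).round(4),plane(s,[(624,94)],.078).round(4))
need((.60,.111,.28),.07)
E
python3 -m creep '0 1 .8 0; 0 1 .8 -.5; 0 1 .8 0; 0 1 .8 0; 0 1 .8 0; 0 1 .4 0; 0 1 0 0; 0 .8 0 -.2; 0 0 0 0; 0 0 0 0' && python3 - <<'E'
from h import *
need((.60,.111,.28),.07); s=snap('wrist','w5.png')
E
```

```text
[[ 0.5809 -0.3019  0.148 ]
 [ 0.5931 -0.0355  0.148 ]
 [ 0.6866 -0.0385  0.148 ]
 [ 0.6754 -0.3082  0.148 ]] [ 0.634 -0.171  0.148]
yaw -0.0437 -0.0491
rough bar [[ 0.6341 -0.1012  0.076 ]
 [ 0.6376 -0.0616  0.076 ]] [ 0.6359 -0.0814  0.076 ]
left bar left end [[ 0.631  -0.2754  0.076 ]
 [ 0.633  -0.2427  0.076 ]]
S M caps [[0.5446 0.2069 0.068 ]] [[0.5391 0.3085 0.078 ]]
t 13.1 pos [ 0.6092 -0.0879  0.3928] head x deg 178.42 zaxis [-0.011  0.    -1.   ] w 0.0856
shift [0.54 7.94 4.52]
turn units -0.7 (tool z down), j6 -1.77
t: 14.1
ee_pos: [0.598, 0.107, 0.2806]
orientation: [-0.004, -0.032, 0.999, -0.002]
ft_force: [-0.9, 0.3, 0.7]
width: 0.0854
t 14.1 pos [0.598  0.107  0.2806] head x deg -176.3 zaxis [-0.008 -0.003 -1.   ] w 0.0854
shift [-0.09  0.16  0.02]
turn units -0.04 (tool z down), j6 -1.55
```

View pics/w5.png

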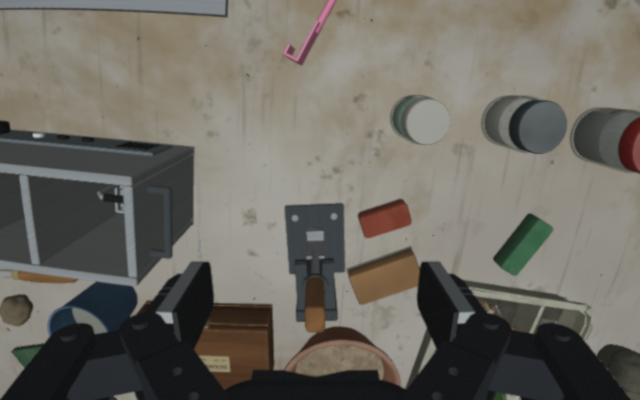

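```bash
python3 - <<'E'
from h import *
s=snap('wrist'); hsv=cv2.cvtColor(s['img'],cv2.COLOR_BGR2HSV)
m=cv2.inRange(hsv,(5,90,40),(25,255,255)); m[:, :295]=0; m[:,340:]=0; m[:265]=0; m[334:]=0
n,l,st,c=cv2.connectedComponentsWithStats(m)
for i in range(1,n):
    if st[i][4]>60: print(st[i],c[i].round(1))
k=1+np.argmax(st[1:,4]); ys=np.where(l==k)[0]
for yy in range(ys.min(),ys.max()+1,3):
    xs=np.where(l[yy]==k)[0]; print(yy,xs.min(),xs.max())
P=plane(s,[(286,206),(343,204),(344,271),(290,274)],.006); print('plate',P.round(4))
H=lambda x,y:[proj(s,[(x+a,y,z)])[0].round(1).tolist() for a,z in ((-.012,.119),(-.012,.171),(.012,.171))]
print(H(.696,.111),proj(s,[(.684,.119,.171),(.684,.103,.171)]).round(1))
E
```

```text
[ 305  278   35   56 1069] [316.2 307.9]
278 309 321
281 307 322
284 307 322
287 307 322
290 307 323
293 307 323
296 306 323
299 306 323
302 306 323
305 306 323
308 305 324
311 305 324
314 305 324
317 305 324
320 305 324
323 306 324
326 306 324
329 307 339
332 317 339
plate [[0.6562 0.0753 0.006 ]
 [0.6495 0.142  0.006 ]
 [0.7371 0.1509 0.006 ]
 [0.7456 0.0837 0.006 ]]
[[314.4, 277.0], [314.2, 311.0], [312.3, 336.7]] [[324.6 311.5]
 [303.7 310.4]]
```

```bash
python3 -m creep '-.8 0 .5 -.25; -.8 .1 .5 0; -.8 0 .5 0; -.8 0 .5 0; -.6 0 .5 0; -.2 0 .5 0; 0 0 .3 0; 0 0 0 0; 0 0 0 0' && python3 - <<'E'
from h import *
need((.697,.111,.153),.1)
E
```

```text
t: 15.1
ee_pos: [0.7018, 0.108, 0.1985]
orientation: [-0.001, -0.044, 0.999, -0.002]
ft_force: [0.8, 1.0, 0.1]
width: 0.0853
t 15.1 pos [0.7018 0.108  0.1985] head x deg -175.01 zaxis [-0.001 -0.005 -1.   ] w 0.0853
shift [0.18 0.15 1.82]
turn units -0.09 (tool z down), j6 -1.58
```

```bash
python3 -m creep '.1 .1 .5 -.1; .1 .05 .5 0; .1 0 .5 0; .1 0 .2 0; 0 0 .2 0; 0 0 0 0; 0 0 0 0' && python3 - <<'E'
from h import *
need((.697,.111,.153),.1)
s=snap('side'); a=s['img'][160:260,300:400]; cv2.imwrite('pics/s2.png',cv2.resize(a,None,fx=6,fy=6,interpolation=2))
E
```

```text
t: 15.8
ee_pos: [0.6893, 0.1111, 0.1484]
orientation: [-0.0, -0.052, 0.999, -0.002]
ft_force: [-0.1, 0.2, -0.4]
width: 0.0855
t 15.8 pos [0.6893 0.1111 0.1484] head x deg -174.09 zaxis [-0.    -0.004 -1.   ] w 0.0855
shift [-0.31 -0.04 -0.18]
turn units 0.02 (tool z down), j6 -1.59
```

```bash
python3 -m creep '-.3 0 -.2 0; 0 0 0 0; 0 0 0 0; 0 0 0 0' && python3 -m creep '0 0 0 0; 0 0 0 0; 0 0 0 0; 0 0 0 0; 0 0 0 0; 0 0 0 0; 0 0 0 0; 0 0 0 0' 1 && python3 -m creep '0 0 -.3 0; 0 0 -.2 0; 0 0 0 0; 0 0 0 0' && python3 - <<'E'
from h import *
need((.697,.111,.163),.1)
E
```

```text
t: 16.25
ee_pos: [0.699, 0.112, 0.156]
orientation: [0.002, -0.051, 0.999, -0.002]
ft_force: [-0.1, -0.6, 0.6]
width: 0.0855
t: 17.05
ee_pos: [0.6989, 0.112, 0.1562]
orientation: [0.002, -0.051, 0.999, -0.002]
ft_force: [-0.5, -0.0, 0.2]
width: 0.0151
t: 17.45
ee_pos: [0.6983, 0.1121, 0.169]
orientation: [0.001, -0.051, 0.999, -0.002]
ft_force: [0.8, -0.3, -1.5]
width: 0.0151
t 17.45 pos [0.6983 0.1121 0.169 ] head x deg -174.1 zaxis [ 0.002 -0.004 -1.   ] w 0.0151
shift [ 0.06 -0.04  0.24]
turn units 0.02 (tool z down), j6 -1.59
```

```bash
python3 -m creep '.5 0 0 0; .6 0 0 0; .6 0 0 0; .6 0 0 0; .6 0 0 0; 0 0 -.8 0; 0 0 -1 0; 0 0 -1 0; 0 0 -1 0; 0 0 0 0' && python3 -m creep '0 -.8 -1 0; 0 -.8 -1 0; 0 -.8 -1 0; 0 -.8 -1 0; 0 0 0 0; 0 0 0 0' && python3 - <<'E'
from h import *
need((.663,-.083,.36),-.044)
s=snap('wrist','w6.png'); s=snap('side'); p=proj(s,[(.62,.03,.25)])[0].astype(int); print(p); cv2.imwrite('pics/s3.png',cv2.resize(s['img'][p[1]-80:p[1]+80,p[0]-80:p[0]+120],None,fx=4,fy=4,interpolation=2)[:600,:800])
E
```

```text
t: 18.45
ee_pos: [0.6209, 0.1045, 0.2633]
orientation: [-0.002, -0.051, 0.999, -0.002]
ft_force: [1.4, 0.4, -0.8]
width: 0.0154
t: 19.05
ee_pos: [0.6278, 0.0235, 0.356]
orientation: [-0.008, -0.052, 0.999, -0.002]
ft_force: [-0.4, 0.1, -2.0]
width: 0.0153
t 19.05 pos [0.6278 0.0235 0.356 ] head x deg -174.02 zaxis [-0.017 -0.005 -1.   ] w 0.0153
shift [-0.95 -4.38 -0.16]
turn units 1.06 (tool z down), j6 -1.72
[324 165]
```

View pics/s3.png

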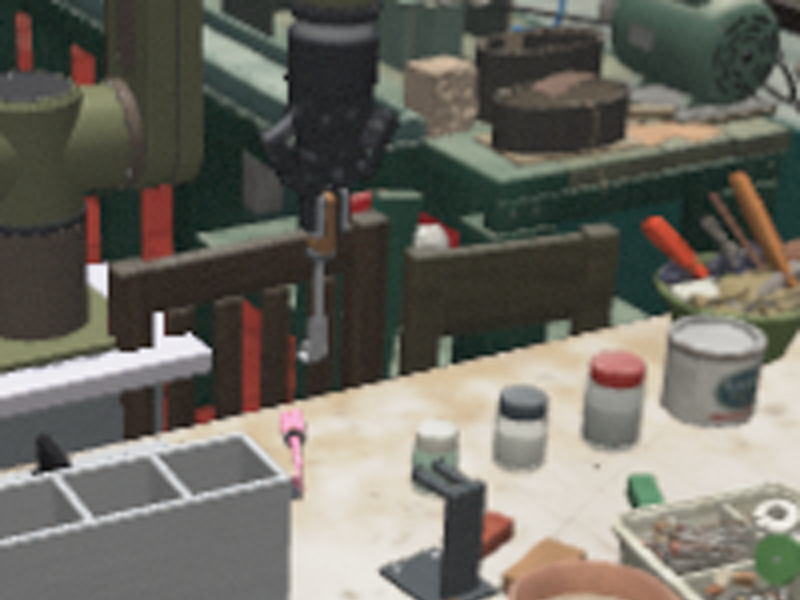

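```bash
cat >> h.py <<'E'
def hook(p,yaw,dx=.002):
    """shift for the hook seat to reach p"""
    s=r.sense(); q=s['orientation']; M=Ro.from_quat([q[1],q[2],q[3],q[0]]).as_matrix()
    h=np.array(s['ee_pos'])+M@[dx,0,.138]; print('seat',h.round(4),'force',np.round(s['ft_force'],1)); need(np.array(p)-h+s['ee_pos'],yaw)
E
python3 -m creep '-.4 -.8 0 .5; -.4 -.8 0 .5; 0 -.8 0 .1; 0 -.8 0 0; 0 -.5 0 0; 0 -.2 .3 0; 0 0 .5 0; 0 0 0 0; 0 0 0 0' && python3 - <<'E'
from h import *
hook((.663,-.083,.19),-.06); s=snap('wrist','w7.png')
print('bar',proj(s,[(.634,-.101,.076),(.6376,-.0616,.076)]).round())
a=s['img']; cv2.imwrite('pics/w7c.png',cv2.resize(a[100:400,120:520],None,fx=2,fy=2,interpolation=2))
E
```

```text
t: 20.05
ee_pos: [0.6433, -0.0697, 0.3216]
orientation: [-0.018, 0.021, 1.0, -0.0]
ft_force: [-0.5, -0.7, -0.5]
width: 0.0155
seat [ 0.6364 -0.0695  0.1837] force [-0.5 -0.7 -0.5]
t 20.05 pos [ 0.6433 -0.0697  0.3216] head x deg 177.55 zaxis [-0.035  0.    -0.999] w 0.0155
shift [-1.08 -0.49 -0.29]
turn units 0.12 (tool z down), j6 -1.72
bar [[285. 163.]
 [323. 165.]]
```

View pics/w7c.png

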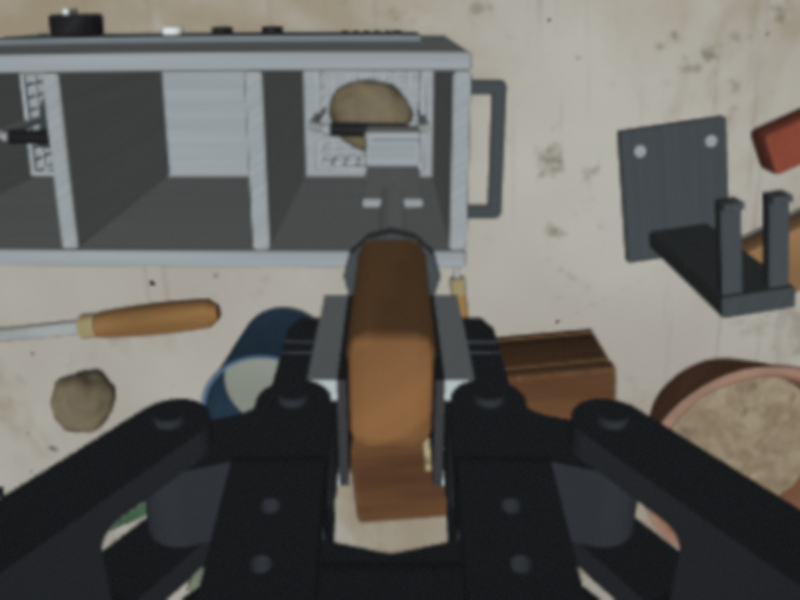

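```bash
python3 - <<'E'
from h import *
s=snap('wrist'); e=r.sense(); q=e['orientation']; M=Ro.from_quat([q[1],q[2],q[3],q[0]]).as_matrix()
P=lambda x,y,z:(proj(s,[np.array(e['ee_pos'])+M@[.002+x,y,.138-z]])[0]-[120,100])*2
for n,a in dict(botL=(.0165,-.01,-.003),botR=(.0165,.01,-.003),topL=(.0165,-.01,.009),topR=(.0165,.01,.009),backL=(-.0015,-.01,.01),collarL=(.012,-.012,.1)).items(): print(n,P(*a).round())
E
```

```text
botL [364. 134.]
botR [417. 134.]
topL [362. 141.]
topR [418. 141.]
backL [363. 190.]
collarL [341. 244.]
```

```bash
sed -i 's/dx=.002):/dx=.0035):/; s/M@\[dx,0,.138\]/M@[dx,.0017,.138]/' h.py; python3 -m creep '-.5 -.25 0 .1; -.5 -.25 0 0; -.1 0 0 0; 0 0 0 0; 0 0 0 0' && python3 - <<'E'
from h import *
hook((.663,-.083,.056),-.06)
E
```

```text
t: 20.65
ee_pos: [0.6734, -0.0831, 0.3227]
orientation: [-0.016, 0.028, 0.999, -0.001]
ft_force: [0.5, -0.0, -1.4]
width: 0.015
seat [ 0.6656 -0.0813  0.1849] force [ 0.5 -0.  -1.4]
t 20.65 pos [ 0.6734 -0.0831  0.3227] head x deg 176.76 zaxis [-0.031 -0.    -1.   ] w 0.015
shift [-0.06 -0.06  5.16]
turn units 0.03 (tool z down), j6 -1.71
```

```bash
python3 -m creep '.05 -.05 .5 0; 0 0 .5 0; 0 0 .5 0; 0 0 .5 0; 0 0 .3 0; 0 0 0 0' && python3 - <<'E'
from h import *
hook((.663,-.083,.056),-.06)
E
```

```text
t: 21.25
ee_pos: [0.6681, -0.0837, 0.2582]
orientation: [-0.018, 0.028, 0.999, -0.0]
ft_force: [-0.1, 0.2, -2.4]
width: 0.0154
seat [ 0.6598 -0.0817  0.1204] force [-0.1  0.2 -2.4]
t 21.25 pos [ 0.6681 -0.0837  0.2582] head x deg 176.78 zaxis [-0.035  0.    -0.999] w 0.0154
shift [-0.22 -0.04  2.57]
turn units 0.03 (tool z down), j6 -1.72
```

```bash
python3 -m creep '-.1 -.04 .5 0; -.1 0 .5 0; 0 0 .5 0; 0 0 .5 0; 0 0 .4 0; 0 0 .15 0; 0 0 0 0; 0 0 0 0' && python3 - <<'E'
from h import *
hook((.644,-.083,.056),-.06)
E
```

```text
t: 22.05
ee_pos: [0.6711, -0.0851, 0.1881]
orientation: [-0.018, 0.028, 0.999, -0.0]
ft_force: [0.0, -0.3, -1.6]
width: 0.0152
seat [ 0.6628 -0.0831  0.0503] force [ 0.  -0.3 -1.6]
t 22.05 pos [ 0.6711 -0.0851  0.1881] head x deg 176.78 zaxis [-0.036  0.    -0.999] w 0.0152
shift [ 0.76 -0.04 -0.2 ]
turn units 0.03 (tool z down), j6 -1.72
```

```bash
python3 -m creep '0 0 -.15 0; .3 0 0 0; .3 0 0 0; .15 0 0 0; 0 0 0 0; 0 0 0 0' && python3 -m creep '0 0 -.3 0; 0 0 -.3 0; 0 0 -.3 0; 0 0 0 0' && python3 - <<'E'
from h import *
hook((.644,-.083,.2),-.06)
E
```

```text
t: 22.65
ee_pos: [0.6518, -0.0841, 0.1963]
orientation: [-0.015, 0.028, 0.999, -0.001]
ft_force: [-0.6, 0.4, -1.8]
width: 0.0152
t: 23.05
ee_pos: [0.6526, -0.0841, 0.2201]
orientation: [-0.015, 0.028, 0.999, -0.001]
ft_force: [-0.1, -1.1, -2.9]
width: 0.0152
seat [ 0.645  -0.0823  0.0823] force [-0.1 -1.1 -2.9]
t 23.05 pos [ 0.6526 -0.0841  0.2201] head x deg 176.78 zaxis [-0.031 -0.001 -1.   ] w 0.0152
shift [ 0.18 -0.04 -4.71]
turn units 0.03 (tool z down), j6 -1.72
```

```bash
python3 -m creep '0 0 -.5 0; 0 0 -.7 0; 0 0 -.7 0; 0 0 -.7 0; 0 0 -.7 0; 0 0 -.7 0; 0 0 -.7 0; 0 0 -.7 0; 0 0 -.7 0; 0 0 0 0' && python3 -m creep '0 0 -.6 0; 0 0 -.5 0; 0 0 0 0; 0 0 0 0' && python3 - <<'E'
from h import *
hook((.463,.428,.25),0)
s=snap('side'); p=proj(s,[(.64,-.08,.24)])[0].astype(int); a=cv2.resize(s['img'][p[1]-60:p[1]+70,p[0]-60:p[0]+70],None,fx=4,fy=4,interpolation=2)
w=snap('wrist')['img']; b=cv2.resize(w[120:250,100:420],None,fx=2.4,fy=2.4)[:, :280*2]
cv2.imwrite('pics/x1.png',a); cv2.imwrite('pics/x1w.png',w)
hs=cv2.cvtColor(s['img'],cv2.COLOR_BGR2HSV)
E
```

```text
t: 24.05
ee_pos: [0.6576, -0.0839, 0.3896]
orientation: [-0.013, 0.028, 1.0, -0.001]
ft_force: [0.7, 0.2, -2.6]
width: 0.0152
t: 24.45
ee_pos: [0.6578, -0.0837, 0.418]
orientation: [-0.013, 0.028, 1.0, -0.001]
ft_force: [-0.2, 0.1, -3.8]
width: 0.015
seat [ 0.6508 -0.082   0.2801] force [-0.2  0.1 -3.8]
t 24.45 pos [ 0.6578 -0.0837  0.418 ] head x deg 176.79 zaxis [-0.026 -0.001 -1.   ] w 0.015
shift [ 8.61 19.95  1.38]
turn units -0.4 (tool z down), j6 -1.72
```

```bash
python3 - <<'E'
from h import *
s=snap('side'); a=s['img']; o=cv2.imread('pics/side0.png'); 
for z in (.22,.235,.25,.29):
    u,v=proj(s,[(.643,-.082,z)])[0].astype(int); print(z,(u,v),a[v-4:v+5,u-4:u+5].mean((0,1)).round(),o[v-4:v+5,u-4:u+5].mean((0,1)).round())
d=cv2.absdiff(a,o).max(2)>30; u0,v0=proj(s,[(.643,-.082,.24)])[0].astype(int)
for v in range(v0-24,v0+30,2): print(''.join('#' if x else '.' for x in d[v,u0-40:u0+40]))
E
```

```text
0.22 (np.int64(298), np.int64(182)) [109. 116. 121.] [37. 42. 44.]
0.235 (np.int64(298), np.int64(178)) [111. 126. 136.] [50. 54. 56.]
0.25 (np.int64(298), np.int64(174)) [107. 119. 127.] [68. 71. 74.]
0.29 (np.int64(298), np.int64(163)) [83. 84. 83.] [39. 45. 47.]
.........................................###....................................
.......................................#####....................................
........................................#####...................................
........................................####....................................
........................................#####...................................
.....................................########..##...............................
...................................##..######...###.............................
.................................###...#####......#.............................
................................###...............#.............................
................................##........#####..##.............................
........................
[... 652 characters left out ...]
........#####.......................................
...........#####..............................###...............................
...........#####...................#######......###.............................
...........##########.........##......##########..###...........................
...........###########.......#####################..###.........................
####.....############.##..##########################..###.......................
####......###########.####..##########################..###.....................
.############.#######.#####..###########################....#...................
..#############.#####.#######..###################...#...#..#...................
```

```bash
python3 -m creep '.3 .6 0 0; .4 .9 0 -.2; .4 .9 0 -.2; .4 .9 0 0; .4 .9 0 0; .4 .9 0 0; .4 .9 0 0; .4 .9 0 0; .4 .9 0 0; .4 .9 0 0' && python3 -m creep '.4 .9 0 0; .4 .9 0 0; .4 .9 0 0; .4 .9 0 0; .4 .9 0 0; .4 .9 0 0; .4 .9 0 0; .4 .9 0 0; .4 .9 0 0; 0 0 0 0' &&  python3 - <<'E'
from h import *
hook((.4695,.426,.2),0)
E
```

```text
t: 25.6
ee_pos: [0.5536, 0.1469, 0.4118]
orientation: [-0.021, -0.0, 1.0, 0.001]
ft_force: [0.2, 0.4, -3.4]
width: 0.0154
t: 26.6
ee_pos: [0.4472, 0.3639, 0.4106]
orientation: [-0.026, -0.005, 1.0, 0.001]
ft_force: [-0.4, -0.4, -3.0]
width: 0.0154
seat [0.4364 0.3659 0.273 ] force [-0.4 -0.4 -3. ]
t 26.6 pos [0.4472 0.3639 0.4106] head x deg -179.44 zaxis [-0.053  0.002 -0.999] w 0.0154
shift [-1.5   2.38  2.85]
turn units 0.07 (tool z down), j6 -1.0
```

```bash
python3 -m creep '-.4 .6 .2 0; -.4 .6 .5 0; -.4 .6 .5 0; -.3 .5 .5 0; 0 .1 .5 0; 0 0 0 0; 0 0 0 0' &&  python3 - <<'E'
from h import *
hook((.4695,.426,.2),0)
E
```

```text
t: 27.3
ee_pos: [0.4776, 0.4253, 0.35]
orientation: [-0.028, -0.006, 1.0, -0.001]
ft_force: [-0.8, -1.4, -3.6]
width: 0.0151
seat [0.4664 0.4266 0.2124] force [-0.8 -1.4 -3.6]
t 27.3 pos [0.4776 0.4253 0.35  ] head x deg -179.3 zaxis [-0.056 -0.002 -0.998] w 0.0151
shift [-0.15 -0.03  0.49]
turn units 0.09 (tool z down), j6 -0.95
```

```bash
python3 -m creep '-.1 0 .5 0; -.1 0 .7 0; -.1 0 .7 0; -.1 0 .7 0; -.1 0 .7 0; 0 0 .7 0; 0 0 .7 0; 0 0 .3 0; 0 0 0 0; 0 0 0 0' &&  python3 - <<'E'
from h import *
hook((.4695,.426,.07),0)
E
```

```text
t: 28.3
ee_pos: [0.4834, 0.421, 0.2155]
orientation: [-0.027, -0.004, 1.0, -0.001]
ft_force: [0.4, -0.6, -2.7]
width: 0.0154
seat [0.4724 0.4223 0.0779] force [ 0.4 -0.6 -2.7]
t 28.3 pos [0.4834 0.421  0.2155] head x deg -179.49 zaxis [-0.054 -0.002 -0.999] w 0.0154
shift [0.1  0.15 0.32]
turn units 0.06 (tool z down), j6 -0.97
```

```bash
python3 -m creep '.1 .1 .2 0; 0 .05 .2 0; 0 0 .2 0; 0 0 .2 0; 0 0 0 0; 0 0 0 0' &&  python3 - <<'E'
from h import *
hook((.4925,.426,.057),0)
E
```

```text
t: 28.9
ee_pos: [0.4815, 0.4267, 0.1994]
orientation: [-0.023, -0.005, 1.0, 0.002]
ft_force: [-0.1, 0.4, -1.0]
width: 0.0151
seat [0.4715 0.4288 0.0617] force [-0.1  0.4 -1. ]
t 28.9 pos [0.4815 0.4267 0.1994] head x deg -179.47 zaxis [-0.047  0.003 -0.999] w 0.0151
shift [-0.85 -0.12  0.15]
turn units 0.07 (tool z down), j6 -0.96
```

```bash
python3 -m creep '0 0 .2 0; 0 0 .15 0; 0 0 0 0; -.3 0 0 0; -.3 0 0 0; -.25 0 0 0; 0 0 0 0; 0 0 0 0' &&  python3 - <<'E'
from h import *
hook((.4945,.426,.055),0)
E
```

```text
t: 29.7
ee_pos: [0.5056, 0.4272, 0.1903]
orientation: [-0.022, -0.004, 1.0, 0.002]
ft_force: [-0.5, -0.2, -1.5]
width: 0.0154
seat [0.496  0.4295 0.0526] force [-0.5 -0.2 -1.5]
t 29.7 pos [0.5056 0.4272 0.1903] head x deg -179.5 zaxis [-0.044  0.005 -0.999] w 0.0154
shift [ 0.06 -0.14 -0.1 ]
turn units 0.06 (tool z down), j6 -0.98
```

```bash
python3 -m creep '0 0 -.3 0; 0 0 -.5 0; 0 0 -.7 0; 0 0 -.8 0; 0 0 -1 0; 0 0 -1 0; 0 0 -1 0; 0 -.5 -1 0; 0 -1 0 0; 0 -1 0 0' && python3 - <<'E'
from h import *
s=snap('top','t2.png')
hook((.66,-.26,.19),-.05)
w=snap('wrist','w8.png')
a=s['img'][225:315,100:300]; b=cv2.resize(a,None,fx=4,fy=4,interpolation=2)
c=cv2.imread('pics/w7.png')[130:190,100:160]; c=cv2.resize(c,(240,240),interpolation=2); o=np.zeros((600,800,3),np.uint8); o[:360]=b; o[360:,:240]=c
d=cv2.resize(w['img'][60:260,250:640],(460,236)); o[360:596,250:710]=d
cv2.imwrite('pics/x2.png',o)
E
```

```text
t: 30.7
ee_pos: [0.5126, 0.3655, 0.3699]
orientation: [-0.016, -0.007, 1.0, 0.006]
ft_force: [-0.0, -1.3, -1.5]
width: 0.0153
seat [0.5056 0.3656 0.2338] force [ 1.8  0.2 -0.7]
t 30.75 pos [0.5133 0.3624 0.3716] head x deg -179.32 zaxis [-0.03   0.011 -0.999] w 0.0157
shift [ -5.93 -25.11   1.29]
turn units 0.44 (tool z down), j6 -1.06
```

View pics/x2.png

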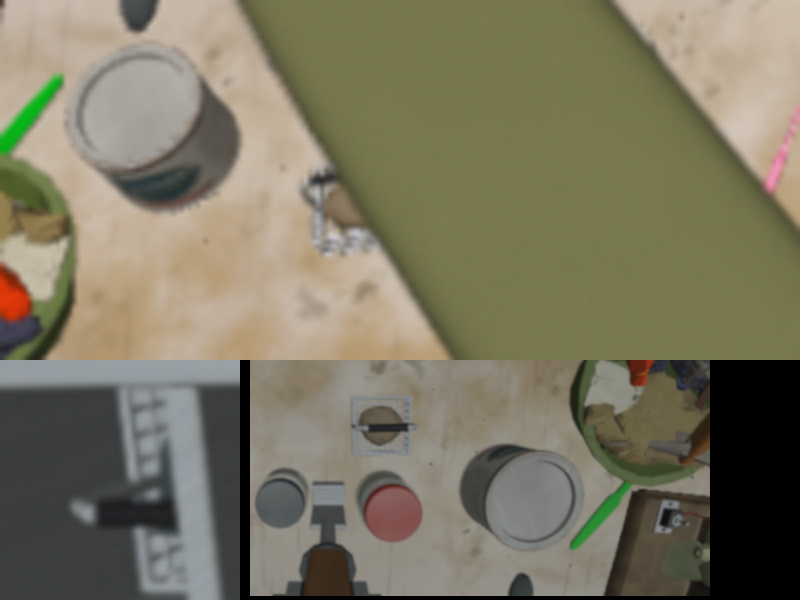

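Picture: rough basket (381,425 in crop) stands upright squarely before the red jar (390,505), gap visible. Next the second basket in cell 0.

```bash
python3 -m creep '-.2 -1 0 0; -.2 -1 0 0; -.2 -1 0 0; -.2 -1 0 0; -.2 -1 0 .4; -.2 -1 0 0; -.2 -1 0 0; -.2 -1 0 0; -.2 -1 0 0; -.2 -1 0 0' && python3 -m creep '-.2 -1 0 0; -.2 -1 0 0; -.2 -1 0 0; -.2 -1 0 0; -.2 -1 0 0; -.2 -1 0 0; -.2 -1 0 0; -.2 -1 0 0; -.2 -1 0 0; -.2 -1 0 0' && python3 -m creep '-.2 -1 0 0; -.2 -1 0 0; -.2 -1 0 0; -.2 -1 0 0; -.3 -1 0 0; -.3 -1 0 0; 0 0 0 0; 0 0 0 0' && python3 - <<'E'
from h import *
hook((.665,-.258,.19),-.05); print(r.sense()['joints'].round(2))
E
```

```text
t: 31.8
ee_pos: [0.5594, 0.1124, 0.3791]
orientation: [-0.009, 0.019, 1.0, 0.011]
ft_force: [-0.5, 0.4, -1.6]
width: 0.015
t: 32.8
ee_pos: [0.6032, -0.1435, 0.3857]
orientation: [-0.002, 0.016, 1.0, 0.012]
ft_force: [0.3, 0.3, -1.1]
width: 0.0151
t: 33.6
ee_pos: [0.6373, -0.2995, 0.3901]
orientation: [0.003, 0.016, 1.0, 0.012]
ft_force: [0.0, 0.0, -0.7]
width: 0.0155
seat [ 0.6347 -0.2943  0.2521] force [ 0.   0.  -0.7]
t 33.6 pos [ 0.6373 -0.2995  0.3901] head x deg 178.14 zaxis [ 0.006  0.024 -1.   ] w 0.0155
shift [-1.15  1.43  2.53]
turn units 0.13 (tool z down), j6 -2.06
[-0.52  0.2   1.34  0.02  1.61 -2.06]
```

```bash
python3 -m creep '-.4 .5 .3 .1; -.5 .5 .5 0; -.3 .4 .5 0; 0 0 .3 0; 0 0 0 0; 0 0 0 0' && python3 - <<'E'
from h import *
hook((.661,-.258,.055),-.05)
s=snap('wrist','w9.png'); u,v=proj(s,[(.632,-.257,.06)])[0].astype(int); print(u,v)
a=cv2.resize(s['img'][v-50:v+70,u-80:u+80],None,fx=5,fy=5,interpolation=2)
print('bar0,sc5',((proj(s,[(.631,-.2754,.076)])[0]-[u-80,v-50])*5).round())
cv2.imwrite('pics/x3.png',a)
E
```

```text
t: 34.2
ee_pos: [0.6711, -0.2584, 0.3501]
orientation: [0.003, 0.021, 1.0, 0.012]
ft_force: [-0.4, 0.8, -1.3]
width: 0.0153
seat [ 0.6685 -0.2532  0.2121] force [-0.4  0.8 -1.3]
t 34.2 pos [ 0.6711 -0.2584  0.3501] head x deg 177.61 zaxis [ 0.006  0.024 -1.   ] w 0.0153
shift [ 0.33 -0.36  6.28]
turn units 0.06 (tool z down), j6 -1.98
308 119
bar0,sc5 [320. 258.]
```

View pics/x3.png

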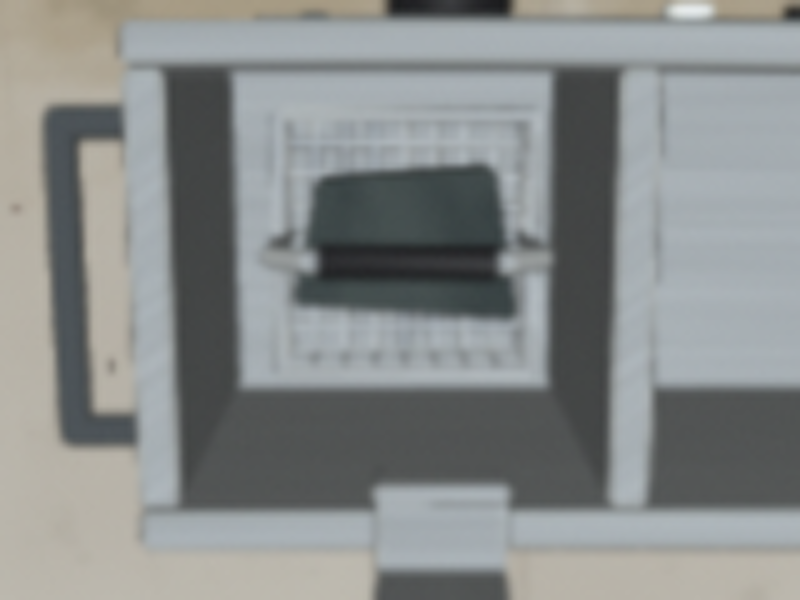

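It is the sawn slab (flat dark quadrilateral, bar (318–500,262)), so it belongs at the middle jar; hook tip edge at (373–510,487).

```bash
python3 - <<'E'
from h import *
s=snap('wrist'); f=lambda l: np.array(l)/5+[228,69]
b=plane(s,f([(318,262),(500,263)]),.076); print(b.round(4),b.mean(0).round(4))
e=r.sense(); q=e['orientation']; M=Ro.from_quat([q[1],q[2],q[3],q[0]]).as_matrix()
for y in (-.01,.01): print(((proj(s,[np.array(e['ee_pos'])+M@[.0035+.0165,.0017+y,.141]])[0]-[228,69])*5).round())
L=plane(s,f([(170,68),(616,68),(608,507),(180,507)]),.148); print('cell inner rim',L.round(4),L.mean(0).round(4))
hook(b.mean(0)+[.0275,0,-.021],-.04)
E
```

```text
[[ 0.6317 -0.276   0.076 ]
 [ 0.6337 -0.2361  0.076 ]] [ 0.6327 -0.256   0.076 ]
[379. 479.]
[512. 479.]
cell inner rim [[ 0.59   -0.2965  0.148 ]
 [ 0.5935 -0.2187  0.148 ]
 [ 0.6725 -0.2214  0.148 ]
 [ 0.6685 -0.3012  0.148 ]] [ 0.6311 -0.2595  0.148 ]
seat [ 0.6685 -0.2537  0.2125] force [ 0.5  0.7 -0.7]
t 34.3 pos [ 0.671  -0.2589  0.3504] head x deg 177.57 zaxis [ 0.007  0.024 -1.   ] w 0.0156
shift [ 0.36 -0.26  6.29]
turn units -0.02 (tool z down), j6 -1.98
```

```bash
python3 -m creep '.2 -.15 .4 0; .2 -.1 .5 0; 0 0 .5 0; 0 0 .5 0; 0 0 .5 0; 0 0 0 0; 0 0 0 0' && python3 - <<'E'
from h import *
hook((.659,-.256,.055),-.04)
E
```

```text
t: 35.0
ee_pos: [0.6588, -0.2654, 0.2844]
orientation: [0.003, 0.023, 1.0, 0.012]
ft_force: [0.1, 0.1, -0.7]
width: 0.0154
seat [ 0.6562 -0.2602  0.1464] force [ 0.1  0.1 -0.7]
t 35.0 pos [ 0.6588 -0.2654  0.2844] head x deg 177.41 zaxis [ 0.006  0.024 -1.   ] w 0.0154
shift [-0.09  0.08  3.66]
turn units -0.04 (tool z down), j6 -2.0
```

```bash
python3 -m creep '-.1 .1 .4 0; 0 0 .5 0; 0 0 .5 0; 0 0 .5 0; 0 0 .5 0; 0 0 .5 0; 0 0 .4 0; 0 0 0 0; 0 0 0 0' && python3 - <<'E'
from h import *
hook((.640,-.256,.055),-.04)
E
```

```text
t: 35.9
ee_pos: [0.6624, -0.2602, 0.194]
orientation: [0.002, 0.022, 1.0, 0.012]
ft_force: [1.0, 0.2, -1.0]
width: 0.015
seat [ 0.6597 -0.255   0.056 ] force [ 1.   0.2 -1. ]
t 35.9 pos [ 0.6624 -0.2602  0.194 ] head x deg 177.45 zaxis [ 0.005  0.025 -1.   ] w 0.015
shift [ 0.79 -0.08  0.04]
turn units -0.03 (tool z down), j6 -1.99
```

```bash
python3 -m creep '.3 0 .05 0; .3 0 0 0; .2 0 0 0; 0 0 0 0; 0 0 0 0' && python3 -m creep '0 0 -.3 0; 0 0 -.3 0; 0 0 -.3 0; 0 0 0 0; 0 0 0 0' && python3 - <<'E'
from h import *
hook((.644,-.256,.2),-.04)
E
```

```text
t: 36.4
ee_pos: [0.6417, -0.2599, 0.1957]
orientation: [0.005, 0.022, 1.0, 0.011]
ft_force: [0.2, -0.1, -1.3]
width: 0.0152
t: 36.9
ee_pos: [0.6415, -0.2604, 0.2201]
orientation: [0.005, 0.022, 1.0, 0.011]
ft_force: [-0.2, -0.7, -2.2]
width: 0.0151
seat [ 0.6394 -0.2555  0.0822] force [-0.2 -0.7 -2.2]
t 36.9 pos [ 0.6415 -0.2604  0.2201] head x deg 177.44 zaxis [ 0.01   0.022 -1.   ] w 0.0151
shift [-0.23  0.09 -4.71]
turn units -0.03 (tool z down), j6 -2.0
```

```bash
python3 -m creep '0 0 -.5 0; 0 0 -.7 0; 0 0 -.7 0; 0 0 -.7 0; 0 0 -.7 0; 0 0 -.7 0; 0 0 -.7 0; 0 0 -.7 0; 0 0 -.7 0; 0 0 -.7 0' && python3 -m creep '0 0 -.4 0; 0 0 0 0; 0 0 0 0; 0 0 0 0' && python3 - <<'E'
from h import *
hook((.469,.31,.27),0)
s=snap('side'); a=s['img']; o=cv2.imread('pics/side0.png'); e=np.array([.632,-.256,.2])
d=cv2.absdiff(a,o).max(2)>30; u0,v0=proj(s,[(.634,-.256,.25)])[0].astype(int)
for v in range(v0-24,v0+30,2): print(''.join('#' if x else '.' for x in d[v,u0-40:u0+40]))
E
```

```text
t: 37.9
ee_pos: [0.6384, -0.2639, 0.4044]
orientation: [0.004, 0.022, 1.0, 0.011]
ft_force: [0.4, 0.8, -2.9]
width: 0.0155
t: 38.3
ee_pos: [0.6385, -0.2644, 0.4213]
orientation: [0.008, 0.022, 1.0, 0.009]
ft_force: [-0.4, -0.1, -3.5]
width: 0.0157
seat [ 0.6372 -0.26    0.2834] force [-0.4 -0.1 -3.5]
t 38.3 pos [ 0.6385 -0.2644  0.4213] head x deg 177.44 zaxis [ 0.016  0.019 -1.   ] w 0.0157
shift [ 7.75 22.46  0.85]
turn units -0.32 (tool z down), j6 -2.0
.....................................##.........................................
.....................................#####......................................
...................................#######......................................
....................................######......................................
....................................######......................................
................................................................................
...................................##.#.######..................................
...............................#.#####.##.......#.......................
[... 847 characters left out ...]
...###.####.#####................###########........
.................................######......######........#############...#####
.............................................#########.....############.###..###
........................................##.#########....###############.####..##
..............................##..............###..#############.######.######..
.....................................##############..#############.####.########
...............##.####......#########################..#################.#######
..........########..##.##..###########################..############.###..#####.
...........############.##..############################..###########...........
```

```bash
python3 -m creep '.2 .5 0 0; .3 .9 0 -.15; .3 .9 0 -.15; .3 .9 0 0; .3 .9 0 0; .3 .9 0 0; .3 .9 0 0; .3 .9 0 0; .3 .9 0 0; .3 .9 0 0' && python3 -m creep '.3 .9 0 0; .3 .9 0 0; .3 .9 0 0; .3 .9 0 0; .3 .9 0 0; .3 .9 0 0; .3 .9 0 0; .3 .9 0 0; .3 .9 0 0; .3 .9 0 0' && python3 -m creep '.3 .9 0 0; .3 .9 0 0; .3 .9 0 0; .3 .8 0 0; 0 0 0 0; 0 0 0 0' && python3 - <<'E'
from h import *
hook((.4685,.3085,.21),0)
E
```

```text
t: 39.35
ee_pos: [0.56, -0.0354, 0.4132]
orientation: [-0.002, 0.001, 1.0, 0.014]
ft_force: [0.2, 0.4, -3.3]
width: 0.0151
t: 40.35
ee_pos: [0.4711, 0.2042, 0.4123]
orientation: [-0.009, -0.001, 1.0, 0.015]
ft_force: [0.3, -0.5, -2.9]
width: 0.0151
t: 40.95
ee_pos: [0.4317, 0.2984, 0.4108]
orientation: [-0.013, -0.005, 1.0, 0.015]
ft_force: [0.1, -0.3, -3.4]
width: 0.0155
seat [0.4246 0.3041 0.273 ] force [ 0.1 -0.3 -3.4]
t 40.95 pos [0.4317 0.2984 0.4108] head x deg -179.44 zaxis [-0.026  0.029 -0.999] w 0.0155
shift [-1.82  0.09  2.48]
turn units 0.07 (tool z down), j6 -1.09
```

```bash
python3 -m creep '-.5 .1 .3 0; -.5 0 .5 0; -.5 0 .6 0; -.4 0 .6 0; 0 0 .6 0; 0 0 .6 0; 0 0 .6 0; 0 0 .6 0; 0 0 .4 0; 0 0 0 0' && python3 - <<'E'
from h import *
hook((.4685,.3085,.07),0)
E
```

```text
t: 41.95
ee_pos: [0.4795, 0.3011, 0.2735]
orientation: [-0.016, -0.002, 1.0, 0.012]
ft_force: [-0.5, -0.9, -3.5]
width: 0.015
seat [0.4715 0.3061 0.1358] force [-0.5 -0.9 -3.5]
t 41.95 pos [0.4795 0.3011 0.2735] head x deg -179.73 zaxis [-0.032  0.024 -0.999] w 0.015
shift [0.04 0.03 2.64]
turn units 0.03 (tool z down), j6 -1.13
```

```bash
python3 -m creep '0 0 .5 0; 0 0 .6 0; 0 0 .6 0; 0 0 .4 0; 0 0 .2 0; 0 0 0 0; 0 0 .2 0; 0 0 .2 0; 0 0 .1 0; 0 0 0 0' && python3 - <<'E'
from h import *
hook((.4685,.3085,.055),0)
E
```

```text
t: 42.95
ee_pos: [0.4787, 0.3043, 0.2016]
orientation: [-0.013, -0.003, 1.0, 0.014]
ft_force: [-1.0, -1.1, -1.4]
width: 0.0151
seat [0.4716 0.3099 0.0639] force [-1.  -1.1 -1.4]
t 42.95 pos [0.4787 0.3043 0.2016] head x deg -179.69 zaxis [-0.026  0.028 -0.999] w 0.0151
shift [ 0.12 -0.06  0.36]
turn units 0.04 (tool z down), j6 -1.13
```

```bash
python3 -m creep '0 0 .2 0; 0 0 .2 0; 0 0 0 0; -.3 0 0 0; -.3 0 0 0; -.3 0 0 0; 0 0 0 0; 0 0 0 0' && python3 - <<'E'
from h import *
hook((.495,.31,.055),0)
E
```

```text
t: 43.75
ee_pos: [0.5049, 0.3053, 0.1926]
orientation: [-0.011, -0.002, 1.0, 0.015]
ft_force: [-1.5, 0.8, -1.3]
width: 0.0149
seat [0.4983 0.3111 0.0548] force [-1.5  0.8 -1.3]
t 43.75 pos [0.5049 0.3053 0.1926] head x deg -179.71 zaxis [-0.022  0.03  -0.999] w 0.0149
shift [ 0.13 -0.04 -0.  ]
turn units 0.04 (tool z down), j6 -1.15
```

```bash
python3 -m creep '0 0 -.3 0; 0 0 -.5 0; 0 0 -.7 0; 0 0 -.9 0; 0 0 -1 0; 0 0 -1 0; 0 0 -1 0; 0 -.5 0 0; -.3 -1 0 0; -.3 -1 0 0' && python3 -m creep '-.5 -1 0 -.5; -.5 -1 0 -.2; -.5 -1 0 0; -.5 -1 0 0; -.5 -.8 0 0; 0 0 0 0; 0 0 0 0' && python3 - <<'E'
from h import *
need((.61,.103,.172),.1); w=snap('wrist','w10.png')
H=cv2.cvtColor(w['img'],cv2.COLOR_BGR2HSV)
# fork prongs: check stand
print(proj(w,[(.677,.11,.114),(.697,.112,.114),(.54,.3085,.078),(.464,.31,.0)]).round())
E
```

```text
t: 44.75
ee_pos: [0.5215, 0.2383, 0.3387]
orientation: [-0.008, -0.006, 1.0, 0.016]
ft_force: [0.8, -1.3, -2.2]
width: 0.0152
t: 45.45
ee_pos: [0.5919, 0.1114, 0.3275]
orientation: [-0.011, -0.054, 0.998, 0.015]
ft_force: [-0.6, 0.0, -2.2]
width: 0.0149
t 45.45 pos [0.5919 0.1114 0.3275] head x deg -173.78 zaxis [-0.024  0.029 -0.999] w 0.0149
shift [-0.81 -0.61  6.19]
turn units 0.06 (tool z down), j6 -1.6
[[299. 254.]
 [299. 271.]
 [494. 138.]
 [476.  70.]]
```

```bash
python3 -m creep '-.4 -.3 .5 0; -.3 -.3 .7 0; 0 0 .8 0; 0 0 .8 0; 0 0 .8 0; 0 0 .8 0; 0 0 .7 0; 0 0 .3 0; 0 0 0 0; 0 0 0 0' && python3 - <<'E'
from h import *
need((.62,.1028,.169),.1); hook((.62,.1,.03),.1)
E
```

```text
t: 46.5
ee_pos: [0.6056, 0.1034, 0.173]
orientation: [-0.016, -0.058, 0.998, 0.015]
ft_force: [0.2, -0.3, -0.7]
width: 0.015
t 46.5 pos [0.6056 0.1034 0.173 ] head x deg -173.35 zaxis [-0.034  0.027 -0.999] w 0.015
shift [-0.58 -0.09  0.14]
turn units 0.11 (tool z down), j6 -1.63
seat [0.5972 0.1084 0.0353] force [ 0.2 -0.3 -0.7]
t 46.5 pos [0.6056 0.1034 0.173 ] head x deg -173.35 zaxis [-0.034  0.027 -0.999] w 0.015
shift [-0.87 -0.45  0.17]
turn units 0.11 (tool z down), j6 -1.63
```

```bash
python3 -m creep '-.5 -.05 0 .1; -.5 -.05 0 0; -.5 0 0 0; 0 0 0 0; 0 0 0 0' && python3 - <<'E'
from h import *
need((.700,.1108,.168),.1)
E
```

```text
t: 47.0
ee_pos: [0.6502, 0.1049, 0.1766]
orientation: [-0.012, -0.05, 0.999, 0.014]
ft_force: [-0.1, -0.9, -1.9]
width: 0.0154
t 47.0 pos [0.6502 0.1049 0.1766] head x deg -174.23 zaxis [-0.025  0.028 -0.999] w 0.0154
shift [-2.01  0.02  0.3 ]
turn units 0.0 (tool z down), j6 -1.61
```

```bash
python3 -m creep '-.3 .03 .15 0; -.5 0 .1 0; -.5 0 0 0; -.4 0 0 0; -.2 0 0 0; 0 0 0 0; 0 0 0 0' && python3 - <<'E'
from h import *
need((.700,.1108,.157),.1);print(r.sense()['ft_force'].round(1))
E
```

```text
t: 47.7
ee_pos: [0.7012, 0.1111, 0.1684]
orientation: [-0.012, -0.05, 0.999, 0.014]
ft_force: [-0.2, 0.6, -1.6]
width: 0.0153
t 47.7 pos [0.7012 0.1111 0.1684] head x deg -174.23 zaxis [-0.025  0.028 -0.999] w 0.0153
shift [ 0.04 -0.02  0.46]
turn units 0.0 (tool z down), j6 -1.61
[-0.2  0.6 -1.6]
```

```bash
python3 -m creep '0 0 .2 0; 0 0 .15 0; 0 0 .1 0; 0 0 0 0; 0 0 0 0' && python3 -m creep '0 0 0 0; 0 0 0 0; 0 0 0 0; 0 0 0 0; 0 0 0 0; 0 0 0 0' 0 && python3 -m creep '0 0 -.3 0; 0 0 -.6 0; 0 0 -.8 0; 0 0 -1 0; .4 0 -1 0; .6 0 -1 0; .8 0 -1 0; .8 0 -.5 0; .8 0 0 0; 0 0 0 0' && python3 - <<'E'
from h import *
need((.44,-.166,.3),-.03)
s=snap('wrist'); hsv=cv2.cvtColor(s['img'],cv2.COLOR_BGR2HSV)
print('pred handle',proj(s,[(.685,.11,.119),(.685,.11,.171),(.709,.112,.171)]).round(1))
m=cv2.inRange(hsv,(5,90,40),(25,255,255)); n,l,st,c=cv2.connectedComponentsWithStats(m)
u,v=proj(s,[(.685,.11,.15)])[0]
for i in range(1,n):
    if st[i][4]>60 and np.hypot(*(c[i]-[u,v]))<60: print(st[i],c[i].round(1))
cv2.imwrite('pics/w11.png',s['img'])
E
```

```text
t: 48.2
ee_pos: [0.7, 0.1115, 0.1565]
orientation: [-0.012, -0.05, 0.999, 0.014]
ft_force: [0.5, -0.3, -0.7]
width: 0.0154
t: 48.8
ee_pos: [0.7005, 0.1115, 0.158]
orientation: [-0.011, -0.05, 0.999, 0.014]
ft_force: [0.3, -0.2, -0.1]
width: 0.0851
t: 49.8
ee_pos: [0.6185, 0.098, 0.3344]
orientation: [-0.005, -0.05, 0.999, 0.014]
ft_force: [0.0, -0.6, -0.9]
width: 0.0851
t 49.8 pos [0.6185 0.098  0.3344] head x deg -174.24 zaxis [-0.011  0.028 -1.   ] w 0.0851
shift [ 8.15 -9.83  1.15]
turn units 0.93 (tool z down), j6 -1.61
pred handle [[314.4 234.6]
 [316.  257.4]
 [315.6 281.3]]
[308 235  18  42 643] [316.4 256.5]
[305 295  47  12 195] [327.  298.7]
```

```bash
python3 -m creep '.8 -.9 0 .5; .8 -1 0 .4; .8 -1 0 0; .8 -1 0 0; .8 -1 0 0; .8 -1 0 0; .8 -1 0 0; .7 -1 0 0; .6 -1 0 0; 0 0 0 0' && python3 - <<'E'
from h import *
need((.43,-.166,.3),-.03)
s=snap('wrist','w12.png'); hsv=cv2.cvtColor(s['img'],cv2.COLOR_BGR2HSV)
print('pred lid',proj(s,[(.436-.055,-.166-.143,.012),(.436-.055,-.166+.143,.012),(.491,-.023,.012),(.491,-.309,.012)]).round(0).tolist())
u,v=proj(s,[(.436,-.10,.012)])[0].astype(int); print(hsv[v,u],hsv[v,min(u+150,639)])
m=cv2.inRange(hsv,(85,0,90),(130,60,255)); n,l,st,c=cv2.connectedComponentsWithStats(m)
for i in np.argsort(-st[1:,4])[:4]+1: print(st[i],c[i].round())
E
```

```text
t: 50.85
ee_pos: [0.4455, -0.1313, 0.3313]
orientation: [-0.003, 0.014, 1.0, 0.014]
ft_force: [-0.1, 1.0, 0.0]
width: 0.0852
t 50.85 pos [ 0.4455 -0.1313  0.3313] head x deg 178.39 zaxis [-0.007  0.027 -1.   ] w 0.0852
shift [ 0.57 -1.44  1.22]
turn units 0.01 (tool z down), j6 -1.96
pred lid [[160.0, 105.0], [396.0, 97.0], [393.0, 184.0], [172.0, 192.0]]
[100  17 137] [ 20  57 135]
[  182    65   238    92 19815] [301. 110.]
[ 207  315  202   73 2827] [309. 335.]
[213 275 164   3 387] [294. 276.]
[601 159  39  25 249] [618. 176.]
```

The lid's blob (182–420, 65–157) is off the predicted (160–396, 97–192): it was knocked aside. Re-measure.

```bash
cat > lid.py <<'E'
from h import *
def lid(z=.012):
    s=snap('wrist'); hsv=cv2.cvtColor(s['img'],cv2.COLOR_BGR2HSV)
    m=cv2.inRange(hsv,(85,0,90),(130,60,255)); n,l,st,c=cv2.connectedComponentsWithStats(m)
    k=1+np.argmax(st[1:,4]); C=max(cv2.findContours((l==k).astype(np.uint8),cv2.RETR_EXTERNAL,cv2.CHAIN_APPROX_NONE)[0],key=cv2.contourArea)
    h=cv2.convexHull(C).reshape(-1,2); P=plane(s,h,z)[:,:2]
    (cx,cy),(w,hh),a=cv2.minAreaRect((P*1000).astype(np.float32)); a=a if w<hh else a-90
    a=(a+90)%180-90
    print('bbox',st[k],'lid centre',round(cx,1),round(cy,1),'size',round(w,1),round(hh,1),'yaw deg',round(a,2))
    dk=cv2.inRange(hsv,(0,0,0),(180,255,60)); x,y,w,hh=st[k][:4]; dk[:y]=0; dk[y+hh:]=0; dk[:,:x+60]=0; dk[:,x+w-60:]=0
    n,l2,s2,c2=cv2.connectedComponentsWithStats(dk); j=1+np.argmax(s2[1:,4]); print('blade blob',s2[j],c2[j].round(1),plane(s,[c2[j]],z+.03).round(4))
    return np.array([cx,cy])/1000,np.radians(a)
E
python3 - <<'E'
from lid import *
c,a=lid(); need((c[0],c[1],.2),a)
E
```

```text
bbox [  181    64   238    92 19806] lid centre 394.9 -137.5 size 283.1 108.0 yaw deg -1.5
blade blob [294  73  15  75 858] [300.4 110. ] [[ 0.3929 -0.1374  0.042 ]]
t 50.95 pos [ 0.4466 -0.1295  0.3313] head x deg 178.53 zaxis [-0.006  0.029 -1.   ] w 0.0855
shift [ 2.02 -0.52  5.25]
turn units 0.0 (tool z down), j6 -1.96
```

```bash
python3 -m creep '.5 -.2 .4 0; .6 -.2 .7 0; .6 -.1 .8 0; .3 0 .8 0; 0 0 .8 0; 0 0 .8 0; 0 0 .8 0; 0 0 .6 0; 0 0 0 0; 0 0 0 0' && python3 - <<'E'
from lid import *
c,a=lid(); need((c[0],c[1],.042),a)
E
```

```text
t: 51.95
ee_pos: [0.4031, -0.1298, 0.1862]
orientation: [-0.001, 0.005, 1.0, 0.016]
ft_force: [1.1, -0.3, 0.8]
width: 0.0856
bbox [  128   105   341   124 38046] lid centre 393.9 -137.6 size 283.2 107.9 yaw deg -1.43
blade blob [ 289  117   22  108 2015] [299.1 169.6] [[ 0.3872 -0.1374  0.042 ]]
t 52.0 pos [ 0.4031 -0.1298  0.1863] head x deg 179.37 zaxis [-0.003  0.032 -0.999] w 0.0853
shift [ 0.35 -0.5   5.76]
turn units 0.1 (tool z down), j6 -2.02
```

```bash
python3 -m creep '.2 -.3 .5 .1; .1 -.2 .7 0; 0 0 .8 0; 0 0 .8 0; 0 0 .8 0; 0 0 .8 0; 0 0 .4 0; 0 0 0 0; 0 0 0 0' && python3 - <<'E'
from lid import *
need((.3945,-.1375,.043),-.025)
E
```

```text
t: 52.9
ee_pos: [0.3984, -0.1438, 0.0661]
orientation: [0.004, 0.015, 1.0, 0.012]
ft_force: [0.2, 0.3, 0.9]
width: 0.0853
t 52.9 pos [ 0.3984 -0.1438  0.0661] head x deg 178.3 zaxis [ 0.009  0.024 -1.   ] w 0.0853
shift [0.17 0.23 0.93]
turn units -0.03 (tool z down), j6 -2.05
```

```bash
python3 -m creep '.15 .2 .4 0; .05 .05 .3 0; 0 0 .2 0; 0 0 0 0; 0 0 0 0' && python3 -m creep '0 0 0 0; 0 0 0 0; 0 0 0 0; 0 0 0 0; 0 0 0 0; 0 0 0 0; 0 0 0 0; 0 0 0 0' 1 && python3 - <<'E'
from lid import *
need((.3945,-.1375,.042),-.025); print(r.sense()['ft_force'].round(1))
E
```

```text
t: 53.4
ee_pos: [0.3952, -0.1372, 0.0445]
orientation: [0.007, 0.015, 1.0, 0.011]
ft_force: [-1.3, -0.1, -0.3]
width: 0.0857
t: 54.2
ee_pos: [0.3966, -0.1381, 0.0467]
orientation: [0.008, 0.014, 1.0, 0.01]
ft_force: [0.1, 0.6, -0.3]
width: 0.0133
t 54.2 pos [ 0.3966 -0.1381  0.0467] head x deg 178.34 zaxis [ 0.016  0.019 -1.   ] w 0.0133
shift [0.09 0.02 0.19]
turn units -0.03 (tool z down), j6 -2.04
[ 0.1  0.6 -0.3]
```

```bash
python3 -m creep '0 0 -.3 0; 0 0 -.6 0; 0 0 -.8 0; 0 0 -.8 0; 0 0 -.8 0; 0 0 -.8 0; 0 0 -.8 0; 0 0 -.8 0; 0 0 -.8 0; 0 0 -.8 0' && python3 -m creep '0 0 -.8 0; -.5 0 -.5 .1; -.8 0 0 0; -.8 0 0 0; -.8 0 0 0; -.8 0 0 0; -.8 0 0 0; -.8 0 0 0; -.8 -.1 0 0; 0 0 0 0' && python3 - <<'E'
from lid import *
need((.636,-.171,.215),-.044); print(r.sense()['ft_force'].round(1))
E
```

```text
t: 55.2
ee_pos: [0.3865, -0.1378, 0.2262]
orientation: [-0.002, 0.015, 1.0, 0.017]
ft_force: [-0.1, 0.5, -2.3]
width: 0.0133
t: 56.2
ee_pos: [0.5408, -0.1463, 0.2572]
orientation: [-0.004, 0.023, 1.0, 0.02]
ft_force: [-0.1, 0.5, -3.4]
width: 0.0132
t 56.2 pos [ 0.5408 -0.1463  0.2572] head x deg 177.42 zaxis [-0.007  0.039 -0.999] w 0.0132
shift [-3.86 -0.88  1.62]
turn units -0.01 (tool z down), j6 -1.91
[-0.1  0.5 -3.4]
```

```bash
python3 -m creep '-.7 -.2 0 0; -.8 -.2 0 0; -.8 -.2 0 0; -.8 -.2 0 0; -.6 0 0 0; 0 0 0 0; 0 0 0 0' && python3 - <<'E'
from lid import *
need((.636,-.171,.215),-.044); c,a=lid(.225)
E
```

```text
t: 56.9
ee_pos: [0.6285, -0.1695, 0.2494]
orientation: [-0.011, 0.023, 0.999, 0.023]
ft_force: [-0.1, -0.4, -2.7]
width: 0.0134
t 56.9 pos [ 0.6285 -0.1695  0.2494] head x deg 177.43 zaxis [-0.022  0.046 -0.999] w 0.0134
shift [-0.34 -0.11  1.36]
turn units -0.01 (tool z down), j6 -1.89
bbox [   11   134   604   204 92889] lid centre 622.1 -164.4 size 270.4 104.0 yaw deg -2.98
blade blob [  142   156   348   182 17651] [314.9 288.2] [[ 0.6248 -0.1698  0.255 ]]
```

Tilt has grown to 0.05 rad; fast downward strokes earlier reversed it, so I try a slow rise then a quick drop.

```bash
python3 -m creep '-.2 -.1 -.5 0; 0 0 -.5 0; 0 0 -.5 0; 0 0 -.5 0; 0 0 -.5 0; 0 0 -.5 0; 0 0 -.5 0; 0 0 -.5 0; 0 0 -.5 0; 0 0 0 0' && python3 -c "
from h import *
need((.637,-.173,.24),-.044)" && python3 -m creep '0 0 1 0; 0 0 1 0; 0 0 1 0; 0 0 1 0; 0 0 0 0; 0 0 0 0' && python3 -c "
from h import *
need((.637,-.173,.21),-.044)"
```

```text
t: 57.95
ee_pos: [0.6346, -0.1779, 0.3762]
orientation: [-0.009, 0.023, 0.999, 0.022]
ft_force: [1.1, -0.4, -3.3]
width: 0.0132
t 57.95 pos [ 0.6346 -0.1779  0.3762] head x deg 177.41 zaxis [-0.016  0.044 -0.999] w 0.0132
shift [-0.19 -0.03  5.45]
turn units -0.01 (tool z down), j6 -1.89
t: 58.55
ee_pos: [0.6332, -0.1735, 0.2737]
orientation: [-0.009, 0.023, 0.999, 0.022]
ft_force: [0.6, 0.1, -3.2]
width: 0.0133
t 58.55 pos [ 0.6332 -0.1735  0.2737] head x deg 177.41 zaxis [-0.016  0.043 -0.999] w 0.0133
shift [-0.2  -0.08  2.54]
turn units -0.01 (tool z down), j6 -1.89
```

```bash
python3 -m creep '-.1 -.05 .4 0; -.1 0 .5 0; 0 0 .5 0; 0 0 .5 0; 0 0 .2 0; 0 0 0 0; 0 0 0 0' && python3 -c "
from lid import *
need((.637,-.173,.195),-.044); c,a=lid(.174)"
```

```text
t: 59.25
ee_pos: [0.6392, -0.1733, 0.2201]
orientation: [-0.006, 0.023, 1.0, 0.021]
ft_force: [0.4, -0.2, -2.7]
width: 0.0132
t 59.25 pos [ 0.6392 -0.1733  0.2201] head x deg 177.4 zaxis [-0.012  0.042 -0.999] w 0.0132
shift [ 0.08 -0.04  1.01]
turn units -0.01 (tool z down), j6 -1.89
bbox [   11   134   604   204 92964] lid centre 642.9 -168.0 size 308.6 119.6 yaw deg -3.13
blade blob [  142   156   349   182 17606] [314.9 288.3] [[ 0.6485 -0.1733  0.204 ]]
```

```bash
python3 -m creep '.08 0 .3 0; 0 0 .3 0; 0 0 .2 0; 0 0 .1 0; 0 0 0 0; 0 0 0 0' && python3 -c "
from lid import *
need((.637,-.173,.19),-.044); print(r.sense()['ft_force'].round(1))"
```

```text
t: 59.9
ee_pos: [0.6373, -0.1724, 0.1972]
orientation: [-0.005, 0.023, 1.0, 0.02]
ft_force: [-0.6, 0.5, -2.7]
width: 0.0128
t 59.9 pos [ 0.6373 -0.1724  0.1972] head x deg 177.4 zaxis [-0.01   0.041 -0.999] w 0.0128
shift [ 0.01 -0.04  0.29]
turn units -0.01 (tool z down), j6 -1.89
[-0.6  0.5 -2.7]
```

```bash
python3 -m creep '0 0 .1 0; 0 0 .1 0; 0 0 .1 0; 0 0 0 0; 0 0 0 0' && python3 -m creep '0 0 .1 0; 0 0 .1 0; 0 0 0 0; 0 0 0 0' && python3 -c "
from lid import *
need((.637,-.173,.187),-.044); print(r.sense()['ft_force'].round(1))"
```

```text
t: 60.4
ee_pos: [0.6381, -0.1724, 0.1909]
orientation: [-0.004, 0.023, 1.0, 0.02]
ft_force: [-0.9, -0.6, -2.4]
width: 0.013
t: 60.8
ee_pos: [0.6396, -0.1727, 0.1901]
orientation: [-0.001, 0.023, 1.0, 0.018]
ft_force: [-0.4, 1.4, -1.7]
width: 0.013
t 60.8 pos [ 0.6396 -0.1727  0.1901] head x deg 177.4 zaxis [-0.002  0.037 -0.999] w 0.013
shift [ 0.1  -0.02  0.12]
turn units -0.01 (tool z down), j6 -1.89
[-0.4  1.4 -1.7]
```

```bash
python3 -m creep '.1 0 .15 0; 0 0 .15 0; 0 0 .15 0; 0 0 .15 0; 0 0 .15 0; 0 0 0 0' && python3 -c "
from lid import *
need((.637,-.173,.187),-.044); print(r.sense()['ft_force'].round(1))"
```

```text
t: 61.4
ee_pos: [0.6403, -0.1727, 0.1879]
orientation: [0.005, 0.021, 1.0, 0.013]
ft_force: [-0.1, -0.4, -0.4]
width: 0.0129
t 61.4 pos [ 0.6403 -0.1727  0.1879] head x deg 177.62 zaxis [ 0.01   0.026 -1.   ] w 0.0129
shift [ 0.13 -0.02  0.04]
turn units 0.02 (tool z down), j6 -1.89
[-0.1 -0.4 -0.4]
```

```bash
python3 -m creep '0 0 0 0; 0 0 0 0; 0 0 0 0; 0 0 0 0; 0 0 0 0; 0 0 0 0; 0 0 -.4 0; 0 0 -.6 0; 0 0 -.8 0; 0 0 -.8 0' 0 && python3 -m creep '0 0 -.8 0; 0 0 -.8 0; 0 0 -.8 0; 0 0 -.5 0; 0 0 0 0; 0 0 0 0' && python3 -c "
from lid import *
need((.634,-.171,.187),-.044); c,a=lid(.152)
s=snap('wrist','w13.png')
d=np.array([[-55,-143],[-55,143],[55,143],[55,-143]])/1000;R=np.array([[1,.044],[-.044,1]])
print(proj(s,[[*(R@x+[.634,-.171]),.152] for x in d]).round())"
```

```text
t: 62.4
ee_pos: [0.6376, -0.1738, 0.2509]
orientation: [0.001, 0.021, 1.0, 0.015]
ft_force: [0.1, 0.4, 0.3]
width: 0.0854
t: 63.0
ee_pos: [0.6391, -0.177, 0.3398]
orientation: [0.008, 0.021, 1.0, 0.013]
ft_force: [0.7, 0.7, -0.8]
width: 0.0853
t 63.0 pos [ 0.6391 -0.177   0.3398] head x deg 177.6 zaxis [ 0.017  0.025 -1.   ] w 0.0853
shift [0.31 0.07 6.11]
turn units 0.01 (tool z down), j6 -1.89
bbox [  150   109   327   120 34993] lid centre 638.3 -172.1 size 283.6 109.2 yaw deg -2.56
blade blob [ 305  122   21  103 1725] [316.  172.6] [[ 0.632 -0.172  0.182]]
[[148. 105.]
 [481. 105.]
 [465. 222.]
 [164. 225.]]
```

```bash
python3 -m creep '.5 -.3 -.5 0; .8 -.3 -.5 0; .8 0 0 0; .8 0 0 0; .8 0 0 0; 0 0 0 0; 0 0 0 0' && python3 - <<'E'
from h import *
w=cv2.imread('pics/w13.png'); s=snap('top','t3.png'); a=s['img']; hsv=cv2.cvtColor(a,cv2.COLOR_BGR2HSV)
f=lambda P: proj(s,[P])[0]
for n,b,z in (('rough',(.464,.428),.0),('slab',(.464,.31),0)):
    u,v=f((*b,.07)).astype(int); print(n,'pred bar px',u,v)
    g=cv2.cvtColor(a,cv2.COLOR_BGR2GRAY)[v-14:v+18,u-20:u+21]
    m=(g<75).astype(np.uint8); N,l,st,c=cv2.connectedComponentsWithStats(m)
    for i in range(1,N):
        if st[i][4]>8: p=c[i]+[u-20,v-14]; print('  dark',st[i],plane(s,[p],.07).round(4)[0])
# caps
for n,lo,hi,z in (('L red',(0,110,90),(8,255,255),.093),('L red2',(170,110,90),(180,255,255),.093)):
    m=cv2.inRange(hsv,lo,hi); m[:215]=0; m[300:]=0; m[:,:150]=0; m[:,250:]=0
    N,l,st,c=cv2.connectedComponentsWithStats(m)
    for i in range(1,N):
        if st[i][4]>40: print(n,st[i],plane(s,[c[i]],z).round(4)[0])
d=cv2.absdiff(a,cv2.imread('pics/top0.png')).max(2)>35
for v in range(222,292,2): print(v,''.join('#' if x else '.' for x in d[v,150:290]))
o=d[150:230,180:330]; print('changed px round bystanders/stand',o.sum())
E
```

```text
t: 63.8
ee_pos: [0.537, -0.1908, 0.3596]
orientation: [0.002, 0.021, 1.0, 0.014]
ft_force: [0.7, -0.2, -0.1]
width: 0.0855
rough pred bar px 182 268
  dark [16 14 13  3 21] [0.4611 0.424  0.07  ]
slab pred bar px 222 263
  dark [ 15  14  18  15 191] [0.442  0.3003 0.07  ]
L red [172 234  19  18 215] [0.5409 0.4287 0.093 ]
222 ............................................................................................................................................
224 ............................................................................................................................................
226 ............................................................................................................................................
228 ............................................................................................................................................
230 ............................................................................................................................................
232 ...............................................
[... 3635 characters left out ...]
..............#..#####.............................................................
284 ................................###.###..###...###..........................................................................................
286 ..............................##.#..##...#..................................................................................................
288 ...............................##..#........................................................................................................
290 ............................................................................................................................................
changed px round bystanders/stand 11
```

```bash
python3 - <<'E'
from h import *
s=snap('top'); g=cv2.cvtColor(s['img'],cv2.COLOR_BGR2GRAY)
for v in range(260,284,2): print(v,' '.join('%3d'%x for x in g[v,206:246:1]))
w=snap('wrist'); gw=cv2.cvtColor(w['img'],cv2.COLOR_BGR2GRAY)
# lid level: sub-pixel side lengths from wrist
W=cv2.imread('pics/w13.png'); m=cv2.inRange(cv2.cvtColor(W,cv2.COLOR_BGR2HSV),(85,0,90),(130,60,255))
n,l,st,c=cv2.connectedComponentsWithStats(m); k=1+np.argmax(st[1:,4])
h=cv2.convexHull(max(cv2.findContours((l==k).astype(np.uint8),0,1)[0],key=cv2.contourArea)); print('lid quad',cv2.approxPolyDP(h,6,True).reshape(-1,2).tolist())
d=cv2.inRange(cv2.cvtColor(snap('side')['img'],cv2.COLOR_BGR2HSV),(8,100,60),(20,255,255))
E
```

```text
260 169 171 170 169 166 171 175 176 177 175 173 175 178 187 197 192 186 177 160 162 159 156 159 148 149 151 141 150 158 166 188 172 178 184 187 188 191 190 189 189
262 167 167 169 169 169 173 174 176 177 171 158 162 165 162 137 135 118 111 112 110 112 101 102 101 122 146 153 155 158 152 174 168 156 173 183 187 188 189 188 187
264 170 171 174 175 174 176 178 174 165 167 124  61  48  46  44  45  42  42  42  42  40  43  43  57 104 123 133 146 155 132 144 154 163 177 185 188 189 188 188 188
266 172 172 173 176 177 181 179 159 122 132 145 109  90  64  61  61  63  67  70  73  71  72  74  74  74  74  72  74  84  90 137 145 155 175 184 187 188 188 187 188
268 174 175 177 180 181 183 183 174 132 107 118 109  79  66  65  65  66  68  72  75  75  75  75  74  73  71  69  68  67  80  93 128 145 169 182 187 187 187 186 186
270 175 176 178 180 180 181 181 181 179 164 117  88  90  68  65  64  66  68  72  74  75  75  74  72  71  68  70  67  57  77 106 103 137 168 180 183 184 184 183 182
272 173 175 175 176 175 177 178 179 180 185 188 127  89  83  68  65  66  67  69  72  74  75  75  72  69  67  68  62 
[... 225 characters left out ...]
72 171 169 170 172 173 171 159 165 176 180 129  65  50  47  44  43  41  44  48  48  50  58  67  71  75  83 137 142 128 138 164 175 174 173 173 173 172
278 173 172 172 170 167 167 168 170 171 164 145 143 170 166 147 122 101 105 122 127 138 158 162 163 166 166 179 191 188 188 167 145 161 172 172 170 167 168 167 168
280 175 174 173 172 168 170 171 172 171 162 125 128 129 146 158 145 140 146 132 148 145 144 144 162 178 163 157 157 151 156 151 169 177 171 170 169 167 165 165 166
282 179 178 176 174 171 171 172 170 168 166 160 143 157 153 143 158 142 154 175 174 185 177 168 160 154 158 155 149 137 136 141 140 154 164 166 166 165 165 168 171
lid quad [[477, 113], [461, 225], [165, 227], [151, 112]]
```

```bash
python3 -c "
from h import *
s=snap('top'); print('slab bar',plane(s,[(223,264)],.07).round(4)); print(r.sense()['t'], r.job_done())"
```

```text
slab bar [[0.4622 0.3083 0.07  ]]
the job is handed in; nothing more can be done
64.05 None
```

I finished the job and handed it in at 64 s. The hand-in gives no verdict, so what follows is my own last checks.

- **Baskets:** two were in the washer, and the middle cell was empty. I fetched both with the hook picker. The rough stone stands in front of the red-capped largest jar. The sawn slab stands in front of the grey-capped middle jar. Both have gaps of roughly 15–20 mm and sit within about 5 mm sideways. The carved bird head was absent this run.
- **Jars and bystanders:** comparing top views from start and end, the jars had not moved. The area round the bystanders and stand was unchanged apart from 11 pixels.
- **Picker:** it hangs in its stand; the handle showed where I expected in the wrist picture taken just after I let go.
- **Lid:** it was knocked about 5 cm aside while on the bench, so I measured it again before regripping. It went down with the tool tilted by about 0.04 rad, but levelled as it seated. Afterwards it measured level at rim height.

**Less certain:** the lid's centre measured about 4 mm off the washer's along x, against a limit of 7 mm. My picture quota was used up before the end, so the slab basket, the hung picker and the lid were checked by pixel measurements and not by eye.

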